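# Fit the defibrillator with the battery pack that belongs in it

## Robot

A 7-joint arm with a two-finger parallel gripper is mounted at the origin on the work surface. World frame = base frame: x ahead of the robot, y to its left, z up, the work surface at z = 0. Lengths are in m, angles in rad, forces in N, time in s.
With the tool pointing down it reaches from about 0.425 to 0.925 m from the base axis. Payload 6.8 kg.
Tool frame: the origin (TCP) lies between the finger pads; the fingertips stand 14 mm ahead of it and the grasp point (between the pads) lies 5 mm behind it; z points along the fingers, y is the line along which they close (so a half turn about z gives the same grasp; the last joint's range is limited). The gripper opens to 85 mm and grips with 20 to 120 N. Pads are 22 mm wide; open, the fingers measure 114 mm over their backs; the gripper's body (76 mm by 85 mm) begins 54 mm behind the grasp point. The pads swing forward as they close: fully open they stand 13 mm farther back than shut.
Start: joints at [-1.436, 0.477, 0.022, 1.555, -0.011, 1.109, -0.083], TCP at [0.162, 0.655, 0.206] pointing down, gripper open.
Joint ranges: [-2.96, 2.96], [-0.34, 2.1], [-1.41, 1.46], [0.24, 2.44], [-1.37, 4.51], [0.17, 1.92], [-2.96, 2.96]. Speed limits (rad/s): [2.39, 2.39, 3.14, 3.14, 3.14, 3.14, 3.14].

## Interface

Orientations are given as a 3x3 rotation matrix whose columns are the frame's x, y, z axes.
In Python, from plant import * gives the robot as it stands.
- The arm moves only by the tool play_rows, never from a script. Its argument "motion" is a list of rows, each an object with "translation": the shift along the tool's x, y, z in units of 40 mm (1.0 is 40 mm), a list of three; "turn": the turn, a rotation vector about the tool's x, y, z in units of 6 degrees (1.0 is 6 degrees), a list of three; "fingers": the closure, from -1 (fully open) to 1 (shut). A call has 1 to 8 rows; each row shifts and turns the commanded pose from where the row before left it, along the tool's axes as they then stand; what a row does not reach is not made up. A row lasts 1/12 s, in which the tool goes at most 41.7 mm and 7.16 degrees, less where a joint would pass 70% of its speed; a pose out of reach is approached as far as the arm can. A call is refused whole if a number of a shift passes 1 or a number of a turn 1, either way. A call with a gripper value outside its range is refused whole. The fingers move at their own pace and stop on an object; "squeeze" is the grip in N (left out, the last holds). Time passes only in rows, so rows that do not move let the fingers close. It gives the time, the measured TCP pose, the force, the opening and the grip force at its end, in the units of the state.
- read_state(): the state, without advancing time (a new reading comes with each control period).
- get_image(name): name is "scene" or "side" or "wrist"; returns (picture, depth): 420x560x3 uint8, red, green, blue; 420x560 float32, m along the optical axis (not along the pixel's ray), 0 where there is no reading.
- camera_model(name): a dict with "camera_matrix" (3x3 intrinsics, pixels), "xyz" and "attitude" of the camera in the world. Camera axes: x right, y down, z forward; pixel columns grow to the right and rows downward; lengths in m; the calibration is good to about 2 mm. The wrist camera is an equidistant fisheye: a pixel r from the principal point sees the ray r / f radians off the axis. A picture is of the moment at which its call begins: read the wrist's pose just before it. camera_model takes no time and is no camera call; for the wrist camera it gives the pose at the moment of the call.
- job_done(): hands the job in; it is judged then, once.
Trained networks look in the newest picture that a camera, given by its name, has taken for a name from the list of things; names that differ only in an ending like _2 or _b are one class to them, and where a whole thing is asked for, a point or a joint stands for the part that bears it (a point fixed in the world has none). Each returns a list of dicts, best first, with "conf" (0 to 1); they miss things now and then, are a little off and sometimes report something else, mostly with a low value. They report only what shows in the picture. A call takes as long as a camera call. They do not tell look-alikes from the thing itself.
- look_for(camera, query): "at" ([column, row] in pixels, amid what is visible of it).
The state is a dict: "time_s": time; "joint_positions": joint angles; "dq": joint speeds; "tau": joint torques, N m; "eef_pos": TCP position; "ee_rot": TCP orientation; "ft_force": force on the tool from outside, world axes, zero at the start; "ft_torque": the same for the moment, N m; "opening": finger opening in m; "grip_force": force on a finger pad.
Only numpy, scipy, OpenCV 4.12 (cv2) and the standard library are available. Lean on these libraries where they do the work, as an engineer would, in place of code of your own. Each camera call takes 0.05 s, during which the arm holds its last target. There are 200 camera calls.

## Task

The defibrillator's battery bay is empty. Of the three look-alike packs standing in the charger, take the one whose size belongs in the bay, lay it flat on the counter with its ribbed face up to change your grip, then fit it: tongue under the ledge of the bay first, and press the other end down until the latch clicks home and the pack sits fully home. Leave the other two packs in the charger and let go at the end; do not disturb the sanitiser bottle, the carton or the yellow bin.

Things in the scene. Friction and masses are not known exactly. Their poses are not given: they have to be found in the camera images.
- charger: Black three-bay charger, fixed, 190 (x) x 74 (y) x 34 mm high; origin under its centre, z up. Three open pockets along its x at -58, 0 and +58 mm, each 31 x 60 mm, floor 8 mm and rim 34 mm above the counter. A pack stands loosely in each, tongue down, ribbed outer face to the charger's +x. Which pack stands where varies.
- pack_a_mid (a point): Middle of a loose grey battery pack, 86 long in all x 44 wide x 28 mm thick, 0.15 to 0.25 kg. Axes: z along its length from tongue end to latch end (up while it stands), x out of the ribbed, labelled outer face, y across the width. The case is 78 mm long. At the latch end the outer 21 mm of the thickness end 8 mm short of the inner 7 mm: the latch grips this step.
- pack_a_tongue (a point): On pack_a, same axes as pack_a_mid: middle of the tip edge of its tongue on the inner (contact) face, 43 mm from the pack's middle along -z and 14 mm along -x. The tongue sticks 8 mm out of the case, is 28 mm wide and 4.5 mm thick, flush with the inner face.
- pack_b_mid (a point): Middle of another pack, same make and same axes, 86 mm long in all x 54 mm wide x 28 mm thick.
- pack_c_mid (a point): Middle of another pack, same make and same axes, 74 mm long in all x 44 mm wide x 28 mm thick.
- aed: White defibrillator lying on its back, fixed, 210 (x) x 200 (y) mm, face 62 mm above the counter, carrying handle 31 mm beyond its far (+x) edge; origin under its centre, z up. Battery bay in the face: 12 mm deep (floor at z = 50), 48 mm wide, from x = -75 mm (near wall with the latch) to x = +6.5 mm (ledge). A seated pack stands 16 mm proud of the face.
- aed_bay (a point): Where the middle of the right pack lies when fully home: x = -30, y = 0, z = 64 mm in aed's frame, same axes. Seated, the pack's x axis points up and its z axis along the aed's -x (tongue to +x). The bay is too short to lower a pack in level: the tongue goes in with the latch end raised 10 to 25 degrees.
- aed_slot (a point): On the bay floor under the lip of the ledge: x = +6.5, y = 0, z = 50 mm in aed's frame, same axes. From here a slot runs 8 mm on to +x under the ledge, 7 mm high and 32 mm wide; the ledge above it is 5 mm thick, its top level with the face. A seated pack's tongue tip lies 4.5 to 8 mm beyond this point.
- aed_latch (a joint): Spring latch in the bay's near wall: metres pushed back, 0 home to 0.008. Its black sloped nose, 24 mm wide, juts 6.5 mm into the bay (to x = -68.5 mm of the aed), from 8 mm above the bay floor sloping back up to 22 mm above it (10 mm above the face). A pack's end pressed down with some 10 to 15 N pushes it back about 3 mm; it then springs to 0 over the pack's step.
- sanitiser: Clear bottle, 56 mm wide, 150 mm high, standing; origin under its centre. To be left alone.
- gauze_carton: White carton with a blue band, 90 x 130 x 85 mm; origin under its centre. To be left alone.
- dressing_bin: Yellow open-fronted stacking bin, 150 x 105 x 75 mm, with dressings; origin under its centre. To be left alone.
Things that resemble listed ones, but are neither listed nor needed, are in the scene too. What is shaped like the part that bears pack_a_mid but blue or red is not meant.

How it is judged:
By the outcome, as a careful person would: the job done as asked, in the order asked, and still so for the second after the job is handed in, with the robot touching nothing.
It also fails if it takes over 72 s, if anything falls off the work surface, if the arm or the gripper's body presses on something with over 40 N, if the wrist force passes 120 N, or if a joint passes its speed limit or range.

## Working session

There is one attempt and no reset: what is moved stays moved. The work goes in short steps, Python scripts to look and compute and a tool call to move; the robot and the scene stay as the last step left them, time stands still between calls to the robot, and variables do not carry over. Pictures are saved under pics/ and viewed, at most 10 in all, crops included, and the job is handed in when it is done.

Besides the shell and the picture viewer there is one more tool, called as name(argument=value, ...), one argument or row to a line, values as JSON. play_rows: Moves the arm, as the interface text tells. Its arguments: {"type":"object","properties":{"motion":{"type":"array","items":{"type":"object","properties":{"translation":{"type":"array","items":{"type":"number"}},"turn":{"type":"array","items":{"type":"number"}},"fingers":{"type":"number"}}}},"squeeze":{"type":"number"}},"required":["motion"]}

```bash
ls; mkdir -p pics; cat > h.py <<'E'
from plant import *
import numpy as np, cv2
def save(n,img): cv2.imwrite('pics/'+n+'.png',cv2.cvtColor(img,cv2.COLOR_RGB2BGR))
def cloud(cam,m,dep):
    K=np.array(m['camera_matrix']);h,w=dep.shape
    u,v=np.meshgrid(np.arange(w),np.arange(h))
    x=(u-K[0,2])/K[0,0];y=(v-K[1,2])/K[1,1]
    if cam=='wrist':
        r=np.hypot(x,y);s=np.where(r>1e-6,np.tan(np.minimum(r,1.5))/np.maximum(r,1e-6),1);x=x*s;y=y*s
    P=np.stack([x*dep,y*dep,dep],-1)
    return P@np.array(m['attitude']).T+np.array(m['xyz'])
E
python3 - <<'E'
from h import *
for c in ['scene','side']:
    m=camera_model(c);im,d=get_image(c);save(c+'0',im);np.savez(c+'0',im=im,P=cloud(c,m,d),d=d)
    P=cloud(c,m,d)
    print(c,m)
    for q in ['charger','pack_a_mid','aed','aed_bay','aed_slot','aed_latch','sanitiser','gauze_carton','dressing_bin']:
        for r in look_for(c,q)[:4]:
            a=np.round(r['at']).astype(int);print(q,round(r['conf'],2),a,np.round(P[a[1],a[0]],3))
s=read_state();print(s)
E
```

```text
pics
scene {'camera_matrix': array([[388.21309522,   0.        , 278.63661131],
       [  0.        , 388.21309522, 205.17870085],
       [  0.        ,   0.        ,   1.        ]]), 'xyz': array([1.41427561, 0.29501748, 0.89397843]), 'attitude': array([[-0.35508781,  0.65309316, -0.66886618],
       [ 0.93468927,  0.26057744, -0.24177546],
       [ 0.01638954, -0.71103356, -0.70296704]])}
charger 0.67 [217 199] [ 0.635 -0.198  0.026]
pack_a_mid 0.85 [276 219] [0.649 0.011 0.027]
pack_a_mid 0.78 [208 186] [ 0.647 -0.217  0.086]
pack_a_mid 0.7 [267 161] [ 0.394 -0.122  0.027]
pack_a_mid 0.66 [168 198] [ 0.693 -0.343  0.03 ]
aed 0.57 [368 214] [0.558 0.271 0.062]
aed_bay 0.7 [371 214] [0.555 0.279 0.061]
aed_bay 0.33 [205 187] [ 0.642 -0.232  0.072]
aed_slot 0.74 [371 213] [0.553 0.279 0.064]
aed_latch 0.37 [368 185] [0.439 0.245 0.07 ]
sanitiser 0.85 [258 247] [0.817 0.024 0.09 ]
sanitiser 0.67 [219 176] [ 0.582 -0.213  0.076]
gauze_carton 0.83 [149 161] [ 0.611 -0.455  0.087]
dressing_bin 0.69 [462 250] [0.576 0.548 0.038]
dressing_bin 0.18 [370 185] [0.437 0.251 0.071]
side {'camer
[... 1049 characters left out ...]
.10926104, -0.08308045]), 'dq': array([ 0.00070786, -0.00017767,  0.00107382, -0.00017282,  0.00090956,
       -0.00032599,  0.00064413]), 'tau': array([ 5.89603424e-04, -5.96326303e+01,  1.60690371e+00, -2.81548584e+01,
        1.24844702e-02,  1.58521401e-03, -1.00720183e-05]), 'eef_pos': array([0.16227156, 0.65524083, 0.20572311]), 'ee_rot': array([[-9.70670418e-01,  2.40414099e-01, -1.13538820e-05],
       [ 2.40414097e-01,  9.70670415e-01,  8.81171577e-05],
       [ 3.22054844e-05,  8.28030851e-05, -9.99999996e-01]]), 'ft_force': array([-0.38064197, -0.12985912, -0.19581866]), 'ft_torque': array([-0.03753193,  0.00978071, -0.00926484]), 'grip_force': 0.0, 'opening': 0.08546855349777192}
```

```bash
python3 - <<'E'
import cv2,numpy as np
a=cv2.imread('pics/scene0.png');b=cv2.imread('pics/side0.png')
cv2.imwrite('pics/s1.png',cv2.resize(a,(800,600)))
cv2.imwrite('pics/s2.png',cv2.resize(b,(800,600)))
E
```

```text
(no output)
```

View pics/s1.png

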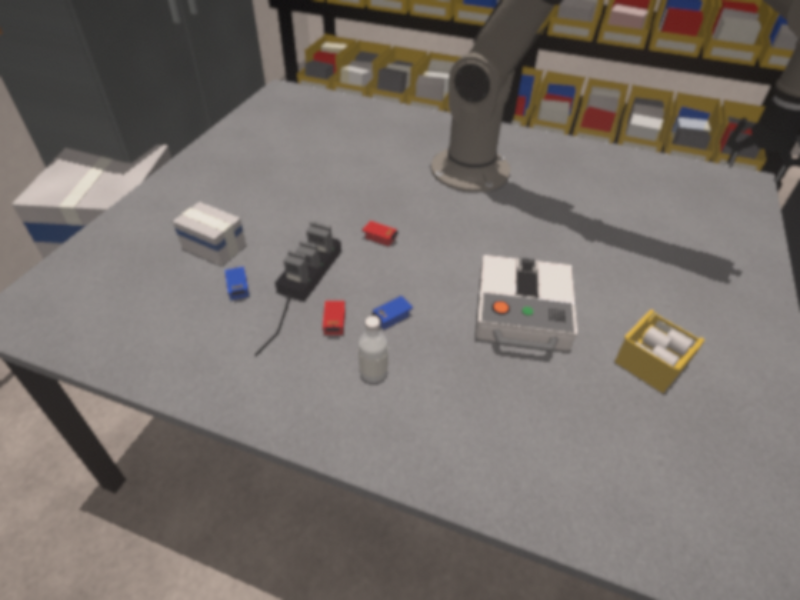

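View pics/s2.png

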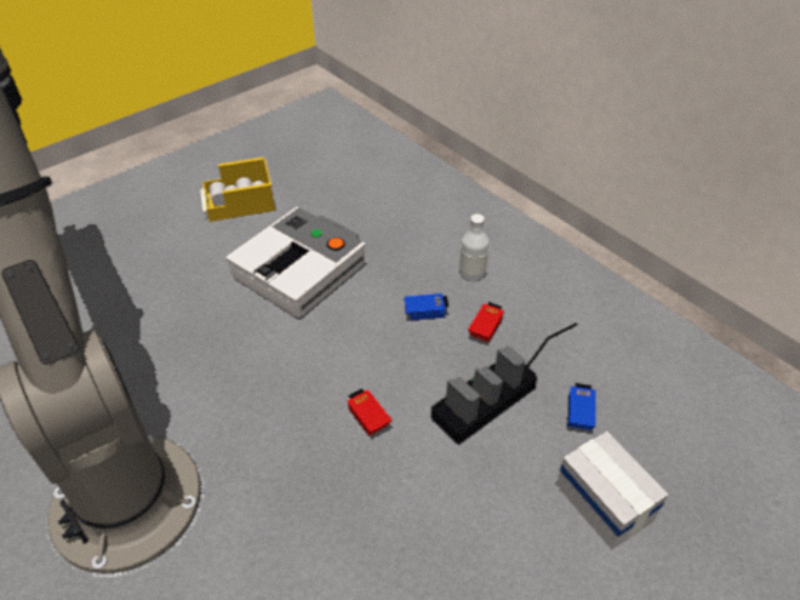

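The scene view shows the charger with 3 grey packs at about (310,260) of the 800x600 picture and the AED at (527,300). Red and blue decoys lie around. The side view shows the charger at (485,390) and the AED at (297,260). Next I'll fit the geometry.

```bash
python3 - <<'E'
from h import *
S=[np.load(c+'0.npz') for c in ['scene','side']]
for n,s in zip(['scene','side'],S):
    P=s['P'].reshape(-1,3);C=s['im'].reshape(-1,3).astype(int);ok=s['d'].ravel()>0
    ok&=(C.max(1)-C.min(1)<40)
    reg=ok&(np.abs(P[:,0]-.61)<.16)&(np.abs(P[:,1]+.23)<.14)
    rim=reg&(P[:,2]>.02)&(P[:,2]<.042)
    r=cv2.minAreaRect(P[rim][:,:2].astype(np.float32)*1000);print(n,'rim',rim.sum(),r)
    tp=reg&(P[:,2]>.045)
    print(' tops',tp.sum(),P[tp].max(0))
    r0=cv2.minAreaRect(P[tp][:,:2].astype(np.float32)*1000);print(r0)
    top=reg&(P[:,2]>.06)
    Q=P[top][:,:2]
    _,lab,cen=cv2.kmeans(Q.astype(np.float32),3,None,(3,50,1e-5),5,2)
    for k in range(3):
        q=Q[lab.ravel()==k].astype(np.float32)*1000;z=P[top][lab.ravel()==k][:,2]
        zz=np.percentile(z,95); print('  pack',np.round(cen[k],4),np.percentile(z,[50,90,97]).round(4),cv2.minAreaRect(q))
        t=q[z>zz-.006]; print('    top',len(t),cv2.minAreaRect(t), t.mean(0))
    a=ok&(np.abs(P[:,0]-.53)<.18)&(np.abs(P[:,1]-.26)<.16)&(P[:,2]>.056)&(P[:,2]<.068)
    print(' aed',cv2.minAreaRect(P[a][:,:2].astype(np.float32)*1000))
    lt=ok&(np.abs(P[:,0]-.53)<.18)&(np.abs(P[:,1]-.26)<.10)&(P[:,2]>.068)&(P[:,2]<.08)
    print(' latch',P[lt].mean(0) if lt.any() else 0,lt.sum())
E
```

```text
scene rim 592 ((606.9470825195312, -215.48390197753906), (264.0704345703125, 262.0168762207031), 86.18128204345703)
 tops 688 [ 0.64799753 -0.20267398  0.09863501]
((574.2076416015625, -233.92372131347656), (54.77058410644531, 147.18643188476562), 86.50907897949219)
  pack [ 0.5789 -0.2297] [0.0735 0.0814 0.0833] ((579.2808837890625, -232.12892150878906), (33.464447021484375, 45.30475616455078), 5.094268321990967)
    top 34 ((570.4395141601562, -232.8605194091797), (43.26084899902344, 14.98693561553955), 76.61161041259766) [ 570.12335 -232.14256]
  pack [ 0.6347 -0.2302] [0.0849 0.0934 0.0951] ((632.2135009765625, -233.2375946044922), (45.178775787353516, 31.412708282470703), 89.56733703613281)
    top 54 ((632.6408081054688, -233.0051727294922), (31.234355926513672, 44.563114166259766), 1.5232789516448975) [ 625.9492 -232.2624]
  pack [ 0.5229 -0.228 ] [0.0845 0.0931 0.0955] ((520.8195190429688, -230.83724975585938), (53.62813949584961, 32.80154037475586), 86.84403228759766)
    top 41 ((513.2705078125, -230.59014892578125), (52.71685791015625, 18.0732479095459), 88.60492706298828)
[... 751 characters left out ...]
 [0.0847 0.0941 0.096 ] ((517.614501953125, -231.9337158203125), (30.055755615234375, 56.34357452392578), 0.3283645212650299)
    top 75 ((510.5331726074219, -231.7865447998047), (54.45668029785156, 13.31686019897461), 89.40888977050781) [ 508.30276 -233.34677]
  pack [ 0.5735 -0.2364] [0.0733 0.0818 0.0843] ((577.3665771484375, -234.20245361328125), (31.687166213989258, 45.58451461791992), 2.9485435485839844)
    top 62 ((568.442138671875, -233.97512817382812), (42.790550231933594, 11.998688697814941), 88.77854919433594) [ 567.7612  -234.85844]
 aed ((515.75537109375, 262.526123046875), (215.35049438476562, 205.46194458007812), 12.14842414855957)
 latch [0.45164336 0.24704086 0.07118737] 93
```

```bash
cat >> h.py <<'E'
from scipy.spatial.transform import Rotation as Ro
def Rt(yaw,pitch=0):
    """tool down, tool y at heading 90deg+yaw, tool x at 180deg+yaw; pitch>0 points the tool toward +heading(yaw)"""
    return (Ro.from_euler('z',yaw,degrees=True)*Ro.from_euler('y',-pitch,degrees=True)).as_matrix()@np.diag([-1.,1,-1])
def goal(p,R,n=None,p0=None,R0=None):
    s=read_state();p0=s['eef_pos'] if p0 is None else p0;R0=s['ee_rot'] if R0 is None else R0
    p,p0=np.array(p),np.array(p0)
    w=Ro.from_matrix(R0.T@R).as_rotvec();d=R0.T@(p-p0)
    if n is None: n=int(max(np.ceil(np.linalg.norm(d)/.039),np.ceil(np.degrees(np.linalg.norm(w))/6.),1))
    A=sum(Ro.from_rotvec(w/n*k).as_matrix() for k in range(n));t=np.linalg.solve(A,d)
    print('rows',n,'translation',(t/.04).round(3).tolist(),'turn',(np.degrees(w/n)/6).round(3).tolist())
E
python3 - <<'E'
from h import *
goal([.56,.10,.30],Rt(0))
E
```

```text
rows 18 translation [-0.648, -0.696, -0.131] turn [0.0, -0.0, -0.129]
```

play_rows(
  motion=[
    {"translation": [-0.648, -0.696, -0.131], "turn": [0, 0, -0.129], "fingers": -1},
    {"translation": [-0.648, -0.696, -0.131], "turn": [0, 0, -0.129], "fingers": -1},
    {"translation": [-0.648, -0.696, -0.131], "turn": [0, 0, -0.129], "fingers": -1},
    {"translation": [-0.648, -0.696, -0.131], "turn": [0, 0, -0.129], "fingers": -1},
    {"translation": [-0.648, -0.696, -0.131], "turn": [0, 0, -0.129], "fingers": -1},
    {"translation": [-0.648, -0.696, -0.131], "turn": [0, 0, -0.129], "fingers": -1},
    {"translation": [-0.648, -0.696, -0.131], "turn": [0, 0, -0.129], "fingers": -1},
    {"translation": [-0.648, -0.696, -0.131], "turn": [0, 0, -0.129], "fingers": -1},
  ],
)

```text
time_s: 1.67
eef_pos: [0.323, 0.3949, 0.2481]
ee_rot: [[-0.991, 0.134, 0.0], [0.134, 0.991, 0.001], [-0.0, 0.001, -1.0]]
ft_force: [0.8, 0.3, -0.4]
opening: 0.0855
grip_force: 0.0
```

play_rows(
  motion=[
    {"translation": [-0.648, -0.696, -0.131], "turn": [0, 0, -0.129], "fingers": -1},
    {"translation": [-0.648, -0.696, -0.131], "turn": [0, 0, -0.129], "fingers": -1},
    {"translation": [-0.648, -0.696, -0.131], "turn": [0, 0, -0.129], "fingers": -1},
    {"translation": [-0.648, -0.696, -0.131], "turn": [0, 0, -0.129], "fingers": -1},
    {"translation": [-0.648, -0.696, -0.131], "turn": [0, 0, -0.129], "fingers": -1},
    {"translation": [0, 0, 0], "turn": [0, 0, 0], "fingers": -1},
  ],
)

```text
time_s: 2.17
eef_pos: [0.4414, 0.2372, 0.2754]
ee_rot: [[-0.997, 0.078, 0.004], [0.078, 0.997, -0.001], [-0.004, -0.0, -1.0]]
ft_force: [0.8, -0.6, 0.1]
opening: 0.0852
grip_force: 0.0
```

```bash
python3 - <<'E'
from h import *
s=read_state();print(s['time_s'],s['joint_positions'].round(3),s['eef_pos'].round(4),s['ee_rot'].round(3))
m=camera_model('wrist');im,d=get_image('wrist');save('w1',im);np.savez('w1',im=im,P=cloud('wrist',m,d),d=d)
print(m)
goal([.62,-.234,.26],Rt(-1.5))
E
```

```text
2.1667 [-0.852  0.116  0.255  1.891 -0.029  1.135  0.908] [0.4414 0.2372 0.2754] [[-0.997  0.078  0.004]
 [ 0.078  0.997 -0.001]
 [-0.004 -0.    -1.   ]]
{'camera_matrix': array([[325.1922621 ,   0.        , 281.52364917],
       [  0.        , 325.1922621 , 208.91625788],
       [  0.        ,   0.        ,   1.        ]]), 'xyz': array([0.37310777, 0.24321812, 0.4431309 ]), 'attitude': array([[ 7.80670341e-02,  9.59394066e-01,  2.71050853e-01],
       [ 9.96948025e-01, -7.52399818e-02, -2.08225998e-02],
       [ 4.16782544e-04,  2.71849171e-01, -9.62339781e-01]])}
rows 14 translation [-0.367, -0.829, 0.027] turn [0.0, 0.001, -0.034]
```

View pics/w1.png

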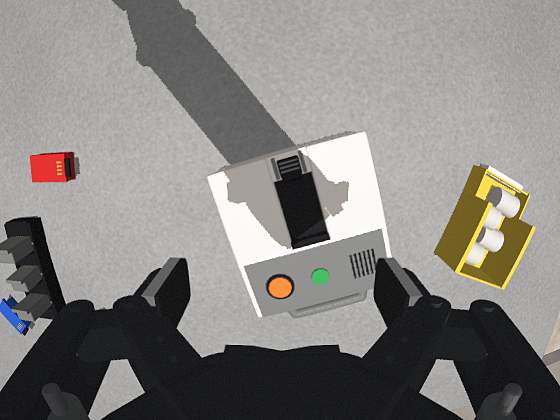

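The wrist view shows the AED with the bay at (300,210), its latch toward the robot at (290,165), and the ledge end at (310,240). The charger is at left. I'll measure the AED from this picture.

```bash
python3 - <<'E'
from h import *
s=np.load('w1.npz');P=s['P'];im=s['im'].astype(int);d=s['d']
reg=(d>0)&(np.abs(P[...,0]-.51)<.16)&(np.abs(P[...,1]-.26)<.15)
f=reg&(P[...,2]>.056)&(P[...,2]<.068)
f[250:]=f[250:]&True
print('face z',np.median(P[f][:,2]),cv2.minAreaRect(P[f][:,:2].astype(np.float32)*1000))
b=(reg&(im.max(-1)<60)&(P[...,2]>.04)&(P[...,2]<.056)).astype(np.uint8);b[260:]=0
n,l,st,c=cv2.connectedComponentsWithStats(b)
for k in range(1,n):
    if st[k,4]>300:
        q=P[l==k];print('bay floor',st[k],np.median(q[:,2]),cv2.minAreaRect(q[:,:2].astype(np.float32)*1000),q.mean(0))
lt=reg&(P[...,2]>.0665)&(P[...,2]<.08);lt[260:]=0
lt=cv2.morphologyEx(lt.astype(np.uint8),cv2.MORPH_OPEN,np.ones((3,3)))>0
print('latch',lt.sum(),P[lt].mean(0),P[lt].min(0),P[lt].max(0))
for u,v in [(208,178),(365,132),(390,252),(262,316)]: print(u,v,P[v-3:v+4,u-3:u+4].reshape(-1,3).round(3)[[24]])
t=reg&(P[...,2]<.01);print('table z',np.median(P[(d>0)&(P[...,2]<.02)&(P[...,2]>-.02)][:,2]))
E
```

```text
face z 0.061970639653095294 ((514.592529296875, 265.2629089355469), (210.39358520507812, 200.87985229492188), 11.881706237792969)
bay floor [ 274  172   53   70 2225] 0.050158340559733616 ((483.5832824707031, 259.1002197265625), (81.4984130859375, 47.26673126220703), 11.703620910644531) [0.48402335 0.25925193 0.05018708]
latch 655 [0.42912466 0.2476091  0.07107127] [0.41085808 0.22716431 0.06676462] [0.44438703 0.26631304 0.0747714 ]
208 178 [[0.435 0.149 0.062]]
365 132 [[ 0.397  0.357 -0.   ]]
390 252 [[0.552 0.375 0.059]]
262 316 [[0.634 0.195 0.061]]
table z -0.00021915666301575154
```

play_rows(
  motion=[
    {"translation": [-0.367, -0.829, 0], "turn": [0, 0, -0.034], "fingers": -1},
    {"translation": [-0.367, -0.829, 0], "turn": [0, 0, -0.034], "fingers": -1},
    {"translation": [-0.367, -0.829, 0], "turn": [0, 0, -0.034], "fingers": -1},
    {"translation": [-0.367, -0.829, 0], "turn": [0, 0, -0.034], "fingers": -1},
    {"translation": [-0.367, -0.829, 0], "turn": [0, 0, -0.034], "fingers": -1},
    {"translation": [-0.367, -0.829, 0], "turn": [0, 0, -0.034], "fingers": -1},
    {"translation": [-0.367, -0.829, 0], "turn": [0, 0, -0.034], "fingers": -1},
    {"translation": [-0.367, -0.829, 0], "turn": [0, 0, -0.034], "fingers": -1},
  ],
)

```text
time_s: 2.88
eef_pos: [0.5392, -0.0273, 0.2739]
ee_rot: [[-0.999, 0.037, 0.0], [0.037, 0.999, 0.001], [-0.0, 0.001, -1.0]]
ft_force: [1.3, 0.5, -0.7]
opening: 0.0857
grip_force: 0.0
```

play_rows(
  motion=[
    {"translation": [-0.367, -0.829, 0], "turn": [0, 0, -0.034], "fingers": -1},
    {"translation": [-0.367, -0.829, 0], "turn": [0, 0, -0.034], "fingers": -1},
    {"translation": [-0.367, -0.829, 0], "turn": [0, 0, -0.034], "fingers": -1},
    {"translation": [0, 0, 0], "turn": [0, 0, 0], "fingers": -1},
  ],
)

```text
time_s: 3.22
eef_pos: [0.5803, -0.1349, 0.2739]
ee_rot: [[-0.999, 0.035, 0.001], [0.035, 0.999, -0.004], [-0.001, -0.004, -1.0]]
ft_force: [0.2, -0.2, 1.3]
opening: 0.0854
grip_force: 0.0
```

```bash
python3 - <<'E'
from h import *
s=read_state();print(s['time_s'],s['joint_positions'].round(3),s['eef_pos'].round(4),s['ee_rot'].round(3))
m=camera_model('wrist');im,d=get_image('wrist');save('w2',im);P=cloud('wrist',m,d);np.savez('w2',im=im,P=P,d=d)
reg=(d>0)&(np.abs(P[...,0]-.58)<.1)&(np.abs(P[...,1]+.234)<.05)
for lo,hi in [(.072,.084),(.084,.1)]:
    b=(reg&(P[...,2]>lo)&(P[...,2]<hi)).astype(np.uint8)
    n,l,st,c=cv2.connectedComponentsWithStats(b)
    for k in range(1,n):
        if st[k,4]>60:
            q=P[l==k];print(lo,st[k],np.median(q[:,2]).round(4),cv2.minAreaRect(q[:,:2].astype(np.float32)*1000))
E
```

```text
3.2167 [-0.295  0.311  0.534  1.699 -0.165  1.175  1.817] [ 0.5803 -0.1349  0.2739] [[-0.999  0.035  0.001]
 [ 0.035  0.999 -0.004]
 [-0.001 -0.004 -1.   ]]
0.072 [182 117  39  28 124] 0.0824 ((518.533935546875, -224.79409790039062), (44.48363494873047, 29.128271102905273), 89.23445892333984)
0.072 [179 169  38  23 509] 0.0754 ((576.864990234375, -232.2857666015625), (43.833587646484375, 26.3990478515625), 87.679443359375)
0.072 [183 212  39  25 161] 0.079 ((620.4473876953125, -226.5077667236328), (50.7402458190918, 22.737415313720703), 57.73670196533203)
0.084 [169 118  49  27 971] 0.0856 ((518.6940307617188, -230.1109161376953), (54.36452102661133, 27.828487396240234), 87.90824890136719)
0.084 [180 215  40  23 778] 0.0862 ((629.9839477539062, -232.56954956054688), (44.329490661621094, 27.817808151245117), 88.687255859375)
```

View pics/w2.png

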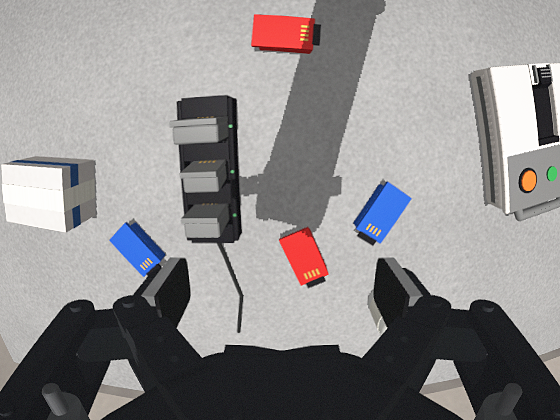

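```bash
python3 - <<'E'
from h import *
s=np.load('w2.npz');P=s['P'];im=s['im']
b=(np.abs(P[...,0]-.63)<.025)&(np.abs(P[...,1]+.2326)<.019)&(P[...,2]>.05)
q=P[b]
for lo in np.arange(.612,.65,.003):
    z=q[(q[:,0]>=lo)&(q[:,0]<lo+.003)]
    if len(z): print(round(lo,3),len(z),np.percentile(z[:,2],[10,50,90]).round(4))
save('w2c',cv2.resize(im[85:255,160:280],None,fx=4,fy=3.5,interpolation=cv2.INTER_CUBIC))
goal([.63,-.2326,.20],Rt(-1.5))
E
```

```text
0.615 343 [0.0565 0.0759 0.0929]
0.618 76 [0.0927 0.0937 0.0944]
0.621 70 [0.0926 0.0936 0.0945]
0.624 16 [0.0852 0.0856 0.0865]
0.627 74 [0.0844 0.0854 0.0865]
0.63 71 [0.0848 0.0858 0.0866]
0.633 71 [0.0848 0.0856 0.0864]
0.636 73 [0.0846 0.0856 0.0865]
0.639 72 [0.0847 0.0857 0.0865]
0.642 46 [0.0842 0.0853 0.086 ]
rows 4 translation [-0.333, -0.623, 0.46] turn [-0.005, -0.0, -0.017]
```

View pics/w2c.png

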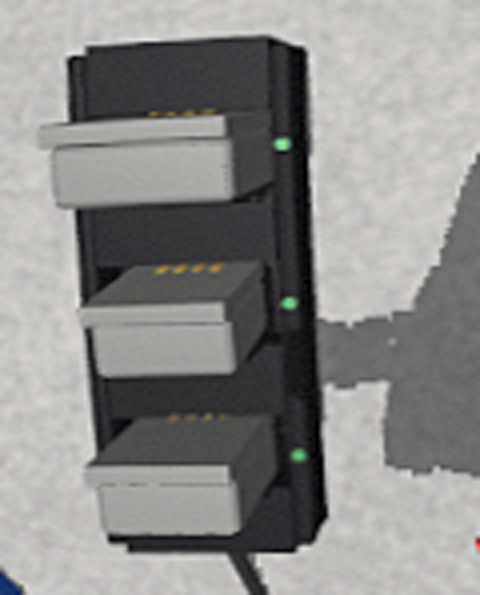

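play_rows(
  motion=[
    {"translation": [-0.22, -0.42, 0.3], "turn": [0, 0, -0.012], "fingers": -1},
    {"translation": [-0.22, -0.42, 0.3], "turn": [0, 0, -0.012], "fingers": -1},
    {"translation": [-0.22, -0.42, 0.3], "turn": [0, 0, -0.012], "fingers": -1},
    {"translation": [-0.22, -0.42, 0.3], "turn": [0, 0, -0.012], "fingers": -1},
    {"translation": [-0.22, -0.41, 0.3], "turn": [0, 0, -0.012], "fingers": -1},
    {"translation": [-0.22, -0.41, 0.3], "turn": [0, 0, -0.012], "fingers": -1},
    {"translation": [0, 0, 0], "turn": [0, 0, 0], "fingers": -1},
    {"translation": [0, 0, 0], "turn": [0, 0, 0], "fingers": -1},
  ],
)

```text
time_s: 3.93
eef_pos: [0.6295, -0.2276, 0.2006]
ee_rot: [[-1.0, 0.02, -0.002], [0.02, 1.0, 0.001], [0.002, 0.001, -1.0]]
ft_force: [0.0, 0.7, 0.4]
opening: 0.0854
grip_force: 0.0
```

```bash
python3 - <<'E'
from h import *
s=read_state();print(s['joint_positions'].round(3))
goal([.63,-.2326,.120],Rt(-1.5))
goal([.63,-.2326,.061],Rt(-1.5))
E
```

```text
[-0.099  0.513  0.512  1.599 -0.273  1.104  2.032]
rows 3 translation [-0.006, -0.042, 0.672] turn [0.004, -0.007, 0.02]
rows 4 translation [-0.005, -0.032, 0.873] turn [0.003, -0.005, 0.015]
```

play_rows(
  motion=[
    {"translation": [0, -0.06, 0.5], "turn": [0, 0, 0.03], "fingers": -1},
    {"translation": [-0.01, -0.06, 0.6], "turn": [0, 0, 0.03], "fingers": -1},
    {"translation": [-0.01, 0, 0.6], "turn": [0, 0, 0], "fingers": -1},
    {"translation": [0, 0, 0.6], "turn": [0, 0, 0], "fingers": -1},
    {"translation": [0, 0, 0.6], "turn": [0, 0, 0], "fingers": -1},
    {"translation": [0, 0, 0.6], "turn": [0, 0, 0], "fingers": -1},
    {"translation": [0, 0, 0], "turn": [0, 0, 0], "fingers": -1},
  ],
)

```text
time_s: 4.52
eef_pos: [0.628, -0.2296, 0.0578]
ee_rot: [[-1.0, 0.024, -0.007], [0.024, 1.0, 0.004], [0.007, 0.004, -1.0]]
ft_force: [-0.9, 0.5, -0.2]
opening: 0.0857
grip_force: 0.0
```

play_rows(
  motion=[
    {"translation": [0, 0, 0], "turn": [0, 0, 0], "fingers": 0.3},
    {"translation": [0, 0, 0], "turn": [0, 0, 0], "fingers": 0.6},
    {"translation": [0, 0, 0], "turn": [0, 0, 0], "fingers": 0.6},
    {"translation": [0, 0, 0], "turn": [0, 0, 0], "fingers": 0.6},
    {"translation": [0, 0, 0], "turn": [0, 0, 0], "fingers": 0.6},
    {"translation": [0, 0, 0], "turn": [0, 0, 0], "fingers": 0.6},
  ],
  squeeze=30,
)

```text
time_s: 5.02
eef_pos: [0.632, -0.2344, 0.0643]
ee_rot: [[-1.0, 0.027, 0.004], [0.027, 1.0, -0.0], [-0.004, -0.0, -1.0]]
ft_force: [-1.6, 1.6, 7.5]
opening: 0.0368
grip_force: 29.2
```

```bash
python3 - <<'E'
from h import *
s=read_state();print(s['time_s'],s['eef_pos'].round(4),s['opening'],s['grip_force'],s['ft_force'].round(1),s['joint_positions'].round(3))
m=camera_model('wrist');im,d=get_image('wrist');P=cloud('wrist',m,d);np.savez('w3',im=im,P=P,d=d)
im2,d2=get_image('side')
save('w3',np.hstack([cv2.resize(im[150:420,100:460],(480,360)),cv2.resize(im2[190:310,250:410],(320,240)).repeat(1,0) if 0 else cv2.copyMakeBorder(cv2.resize(im2[190:310,280:410],(320,295)),0,65,0,0,cv2.BORDER_CONSTANT)]))
E
```

```text
5.0167 [ 0.632  -0.2344  0.0643] 0.03682326682953313 29.18162316083908 [-1.6  1.6  7.5] [-0.044  0.662  0.446  1.694 -0.358  0.863  2.099]
```

View pics/w3.png

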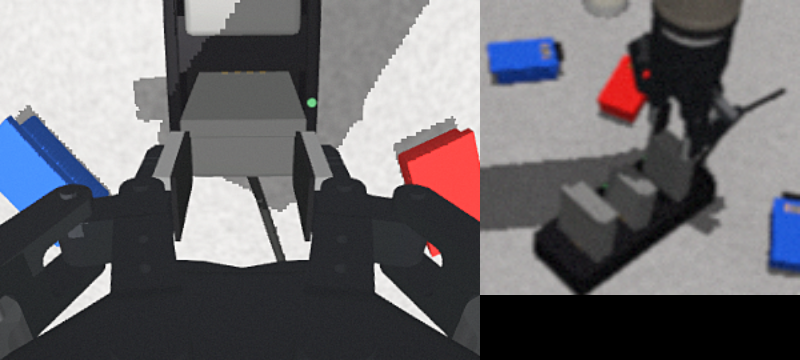

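play_rows(
  motion=[
    {"translation": [0, 0, 0], "turn": [0, 0, 0], "fingers": 0.6},
    {"translation": [0, 0, -0.3], "turn": [0, 0, 0], "fingers": 0.6},
    {"translation": [0, 0, -0.6], "turn": [0, 0, 0], "fingers": 0.6},
    {"translation": [0, 0, -0.8], "turn": [0, 0, 0], "fingers": 0.6},
    {"translation": [0, 0, -0.8], "turn": [0, 0, 0], "fingers": 0.6},
    {"translation": [0, 0, -0.8], "turn": [0, 0, 0], "fingers": 0.6},
    {"translation": [0, 0, -0.6], "turn": [0, 0, 0], "fingers": 0.6},
    {"translation": [0, 0, 0], "turn": [0, 0, 0], "fingers": 0.6},
  ],
  squeeze=50,
)

```text
time_s: 5.78
eef_pos: [0.6333, -0.236, 0.2256]
ee_rot: [[-1.0, 0.028, 0.011], [0.027, 1.0, -0.003], [-0.011, -0.003, -1.0]]
ft_force: [0.9, 0.3, 0.4]
opening: 0.0171
grip_force: 0.0
```

```bash
python3 - <<'E'
from h import *
s=read_state();print(s['time_s'],s['opening'],s['joint_positions'].round(3))
m=camera_model('wrist');im,d=get_image('wrist');P=cloud('wrist',m,d)
# pack in tool frame
T=(P-s['eef_pos'])@s['ee_rot']
b=(np.abs(T[...,1])<.018)&(np.abs(T[...,0])<.04)&(T[...,2]>-.04)&(T[...,2]<.08)&(d>0)
q=T[b]
print(len(q))
for lo in np.arange(-.03,.03,.004):
    z=q[(q[:,0]>=lo)&(q[:,0]<lo+.004)]
    if len(z): print(round(lo,3),len(z),np.percentile(z[:,2],[5,50,90]).round(4))
goal([.56,.02,.19],Rt(0))
E
```

```text
5.7833 0.017120504045038905 [-0.098  0.496  0.526  1.568 -0.268  1.139  2.029]
526
-0.014 5 [-0.0342 -0.034  -0.0328]
-0.01 17 [-0.0392 -0.0336 -0.0326]
-0.006 29 [-0.0399 -0.0323 -0.0313]
-0.002 34 [-0.0396 -0.0349 -0.0306]
0.002 35 [-0.0385 -0.0307 -0.0295]
0.006 95 [-0.0395 -0.0363 -0.0288]
0.01 311 [-0.0396 -0.0347 -0.03  ]
rows 7 translation [0.273, 0.908, 0.114] turn [-0.002, 0.01, -0.037]
```

```bash
python3 - <<'E'
from h import *
im,d=get_image('wrist');im2,d2=get_image('side');m=camera_model('wrist');P=cloud('wrist',m,d);np.savez('w4',im=im,P=P,d=d)
save('w4',np.hstack([cv2.resize(im[60:420,100:460],(440,440)),cv2.resize(im2[150:310,250:410],(360,440))]))
reg=(d>0)&(np.abs(P[...,0]-.62)<.1)&(np.abs(P[...,1]+.234)<.06)
for lo,hi in [(.072,.084),(.084,.12),(.12,.2)]:
    b=(reg&(P[...,2]>lo)&(P[...,2]<hi)).astype(np.uint8)
    n,l,st,c=cv2.connectedComponentsWithStats(b)
    for k in range(1,n):
        if st[k,4]>60:
            q=P[l==k];print(lo,st[k],np.median(q[:,2]).round(4),cv2.minAreaRect(q[:,:2].astype(np.float32)*1000))
E
```

```text
0.072 [254  75  58  13 650] 0.0812 ((525.41845703125, -229.18495178222656), (53.12479782104492, 10.817214965820312), 89.98078918457031)
0.072 [260 120  46   8 322] 0.0776 ((565.5271606445312, -230.3419647216797), (42.463680267333984, 6.689560890197754), 89.35843658447266)
0.072 [280 175  52  30 250] 0.0783 ((629.2278442382812, -209.97935485839844), (48.93312454223633, 26.9632568359375), 88.94845581054688)
0.072 [295 185  33  20 492] 0.0795 ((634.35693359375, -204.10498046875), (31.928579330444336, 18.40057945251465), 87.8311996459961)
0.084 [284 177  47  29 608] 0.0868 ((628.9122314453125, -208.32211303710938), (26.542949676513672, 44.134517669677734), 2.054002285003662)
```

View pics/w4.png

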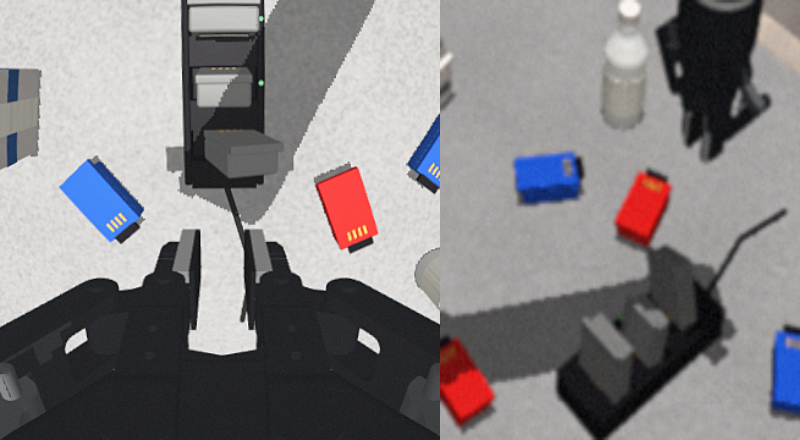

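```bash
python3 - <<'E'
from h import *
s3=np.load('w3.npz');P=s3['P'];d=s3['d']
p=np.array([.632,-.2344,.0643]);R=Rt(-1.5)
T=(P-p)@R
# points in w3 in tool frame: top view pixel map: print at chosen pixels of the viewed crop
for (a,b) in [(175,150),(310,150),(180,200),(300,200),(240,130),(240,150),(240,170),(240,100),(190,165),(295,165),(160,175),(325,170)]:
    u=int(100+a*.75);v=int(150+b*.75);print((a,b),(T[v,u]*1000).round(1),s3['im'][v,u])
s4=np.load('w4.npz');P=s4['P'];st=read_state();T=(P-st['eef_pos'])@st['ee_rot']
print('fingers now, shut-ish')
m=(np.abs(T[...,1])<.06)&(np.abs(T[...,0])<.05)&(T[...,2]>-.06)&(T[...,2]<.03)&(s4['d']>0)
q=T[m]*1000
for lo in range(-40,25,6):
    k=q[(q[:,2]>=lo)&(q[:,2]<lo+6)]
    if len(k): print(lo,len(k),'x',np.percentile(k[:,0],[2,98]).round(1),'y-',k[k[:,1]<0][:,1].max().round(1) if (k[:,1]<0).any() else None,'y+',k[k[:,1]>0][:,1].min().round(1) if (k[:,1]>0).any() else None)
E
```

```text
(175, 150) [ 11.3 -20.1 -46.2] [139 139 140]
(310, 150) [ 10.8  21.9 -45.4] [140 139 140]
(180, 200) [  1.5 -17.2 -60.3] [35 36 34]
(300, 200) [ -4.9  19.2 -50.1] [31 32 32]
(240, 130) [ 11.4   0.2 -30. ] [115 115 115]
(240, 150) [ -0.2   0.1 -21.3] [117 116 114]
(240, 170) [ -8.5   0.1 -21.6] [114 115 113]
(240, 100) [ 15.3   0.1 -10. ] [98 98 97]
(190, 165) [ -0.2 -17.4 -33.7] [29 30 30]
(295, 165) [  0.5  18.9 -35.1] [30 32 31]
(160, 175) [ 11.7 -21.6 -63.8] [137 137 137]
(325, 170) [ 11.   24.1 -59.3] [138 139 139]
fingers now, shut-ish
-40 370 x [-6.4 11.3] y- -7.8 y+ 9.3
-34 250 x [-8.  11.3] y- -7.8 y+ 9.3
-28 6 x [ 6.9 10.4] y- -7.9 y+ 9.4
```

```bash
python3 - <<'E'
from h import *
st=read_state();m=camera_model('wrist');s4=np.load('w4.npz');d=s4['d']
K=m['camera_matrix'];A=np.array(m['attitude']);C=np.array(m['xyz'])
def proj(t):
    w=st['eef_pos']+st['ee_rot']@np.array(t);c=A.T@(w-C);th=np.arctan2(np.hypot(c[0],c[1]),c[2]);h=np.hypot(c[0],c[1])
    return (K[0,0]*th*c[0]/h+K[0,2],K[1,1]*th*c[1]/h+K[1,2],c[2])
for z in [-.04,-.03,-.02,-.01,0,.014]:
  for x in (.011,-.011): print(z,x,np.round(proj([x,.0087,z]),3),np.round(proj([x,-.0087,z]),3))
T=(s4['P']-st['eef_pos'])@st['ee_rot']
for v in range(235,330,8): print(v,[(u,d[v,u].round(3),(T[v,u]*1000).round(0).tolist()) for u in (250,256,262,300,306,312)])
E
```

```text
-0.04 0.011 [3.00020e+02 2.56514e+02 1.39000e-01] [2.59520e+02 2.56521e+02 1.39000e-01]
-0.04 -0.011 [2.98941e+02 3.00114e+02 1.44000e-01] [2.60840e+02 3.00107e+02 1.44000e-01]
-0.03 0.011 [2.98843e+02 2.47687e+02 1.48000e-01] [2.60877e+02 2.47697e+02 1.48000e-01]
-0.03 -0.011 [2.97934e+02 2.89400e+02 1.54000e-01] [2.61996e+02 2.89399e+02 1.54000e-01]
-0.02 0.011 [2.97797e+02 2.39887e+02 1.58000e-01] [2.62083e+02 2.39899e+02 1.58000e-01]
-0.02 -0.011 [2.97025e+02 2.79794e+02 1.64000e-01] [2.63039e+02 2.79796e+02 1.64000e-01]
-0.01 0.011 [2.96863e+02 2.32953e+02 1.67000e-01] [2.63161e+02 2.32966e+02 1.67000e-01]
-0.01 -0.011 [2.96203e+02 2.71147e+02 1.73000e-01] [2.63983e+02 2.71152e+02 1.73000e-01]
0 0.011 [2.96026e+02 2.26753e+02 1.77000e-01] [2.64127e+02 2.26768e+02 1.77000e-01]
0 -0.011 [2.95456e+02 2.63332e+02 1.83000e-01] [2.64841e+02 2.63339e+02 1.83000e-01]
0.014 0.011 [2.94989e+02 2.19108e+02 1.91000e-01] [2.65325e+02 2.19123e+02 1.91000e-01]
0.014 -0.011 [2.9452e+02 2.5359e+02 1.9600e-01] [2.65917e+02 2.53599e+02 1.96000e-01]
235 [(250, np.float32(0.414), [-75.0, -39.0, 222.
[... 2705 characters left out ...]
438), [-181.0, 27.0, 217.0]), (306, np.float32(0.119), [0.0, 10.0, -63.0]), (312, np.float32(0.105), [8.0, 11.0, -76.0])]
315 [(250, np.float32(0.096), [11.0, -9.0, -84.0]), (256, np.float32(0.122), [-5.0, -9.0, -62.0]), (262, np.float32(0.45), [-199.0, -27.0, 224.0]), (300, np.float32(0.443), [-195.0, 27.0, 218.0]), (306, np.float32(0.122), [-5.0, 10.0, -62.0]), (312, np.float32(0.11), [2.0, 11.0, -72.0])]
323 [(250, np.float32(0.095), [9.0, -9.0, -86.0]), (256, np.float32(0.122), [-8.0, -9.0, -62.0]), (262, np.float32(0.452), [-213.0, -27.0, 223.0]), (300, np.float32(0.454), [-214.0, 28.0, 225.0]), (306, np.float32(0.121), [-7.0, 10.0, -63.0]), (312, np.float32(0.11), [-1.0, 12.0, -73.0])]
```

```bash
python3 - <<'E'
from h import *
st=read_state()
for c in ('side','scene'):
    m=camera_model(c);im,d=get_image(c);P=cloud(c,m,d)
    T=(P-st['eef_pos'])@st['ee_rot']
    b=(d>0)&(np.abs(T[...,0])<.03)&(np.abs(T[...,1])<.045)&(T[...,2]<.1)&(T[...,2]>-.12)
    q=T[b]*1000
    print(c,len(q),np.percentile(q[:,2],[95,99,100]).round(1))
    for lo in range(-80,30,8):
        k=q[(q[:,2]>=lo)&(q[:,2]<lo+8)]
        if len(k): print(lo,len(k),k.min(0).round(0),k.max(0).round(0))
E
```

```text
side 708 [-35.2 -28.3 -23.2]
-80 101 [-12. -42. -80.] [ 15.  41. -72.]
-72 40 [ -7. -34. -72.] [ 13.  38. -64.]
-64 45 [ -9. -24. -64.] [ 12.  21. -56.]
-56 47 [-10. -25. -56.] [ 11.  21. -48.]
-48 49 [-12. -24. -47.] [ 11.  19. -40.]
-40 39 [-10. -23. -40.] [ 12.  20. -32.]
-32 19 [-12. -16. -32.] [  9.  15. -25.]
-24 1 [ -1.  10. -23.] [ -1.  10. -23.]
scene 572 [-35.3 -28.2 -24.1]
-80 78 [-16. -43. -80.] [ 11.  41. -72.]
-72 35 [-13. -35. -72.] [ 12.  38. -64.]
-64 36 [-15. -22. -64.] [ 14.  23. -56.]
-56 43 [-15. -22. -56.] [ 10.  23. -48.]
-48 33 [-12. -21. -48.] [  8.  23. -40.]
-40 32 [-12. -21. -40.] [ 12.  22. -32.]
-32 19 [-11. -14. -32.] [ 10.  15. -24.]
```

The depth from all three cameras agrees: the real fingertips sit about 40 mm behind where the reported TCP puts them. With the fingers nearly shut, the tips are at tool z = -26 mm. My first grip therefore only caught the pack's top, and the pack now leans to +y in its pocket. I'll correct for the offset from here and measure the lean.

```bash
python3 - <<'E'
from h import *
s=np.load('w4.npz');P=s['P'];im=s['im'].astype(int)
b=(s['d']>0)&(np.abs(P[...,0]-.63)<.03)&(np.abs(P[...,1]+.215)<.05)&(P[...,2]>.05)&(P[...,2]<.12)
q=P[b]
for lo in np.arange(-.245,-.17,.006):
  k=q[(q[:,1]>=lo)&(q[:,1]<lo+.006)]
  o=k[k[:,0]>.63]; i=k[(k[:,0]<.622)&(k[:,0]>.617)]
  print(round(lo,3),len(k),'outer z',np.percentile(o[:,2],[10,50,90]).round(3) if len(o) else '','inner',np.percentile(i[:,2],[50,90]).round(3) if len(i) else '', 'x',k[:,0].min().round(3),k[:,0].max().round(3))
E
```

```text
-0.245 48 outer z [0.051 0.053 0.055] inner [0.054 0.056] x 0.615 0.641
-0.239 165 outer z [0.058 0.067 0.073] inner [0.067 0.075] x 0.615 0.641
-0.233 204 outer z [0.077 0.085 0.087] inner [0.086 0.091] x 0.615 0.642
-0.227 226 outer z [0.085 0.086 0.087] inner [0.095 0.096] x 0.615 0.644
-0.221 206 outer z [0.083 0.084 0.085] inner [0.093 0.094] x 0.615 0.643
-0.215 206 outer z [0.081 0.082 0.083] inner [0.092 0.093] x 0.615 0.642
-0.209 193 outer z [0.079 0.08  0.081] inner [0.09  0.091] x 0.615 0.643
-0.203 190 outer z [0.077 0.079 0.08 ] inner [0.088 0.089] x 0.615 0.643
-0.197 183 outer z [0.076 0.076 0.078] inner [0.086 0.087] x 0.615 0.643
-0.191 95 outer z [0.074 0.075 0.076] inner [0.084 0.085] x 0.616 0.642Traceback (most recent call last):
  File "<stdin>", line 8, in <module>
    return umr_minimum(a, axis, None, out, keepdims, initial, where)
ValueError: zero-size array to reduction operation minimum which has no identity
```

```bash
cat >> h.py <<'E'
GO=.045   # reported TCP lies this far ahead of the true grasp point
def ggoal(g,R,n=None,g0=None,R0=None):
    p0=None if g0 is None else np.array(g0)+GO*R0[:,2]
    goal(np.array(g)+GO*R[:,2],R,n,p0,R0)
def grasp():
    s=read_state();return s['eef_pos']-GO*s['ee_rot'][:,2]
E
python3 - <<'E'
from h import *
R=Ro.from_euler('x',-17,degrees=True).as_matrix()@Rt(-1.5)
g=np.array([.63,-.214,.0666]);pre=g-.08*R[:,2]
ggoal(pre,R,5);ggoal(g,R,4,pre,R)
E
```

```text
rows 5 translation [0.004, 0.218, 0.564] turn [0.568, -0.018, -0.001]
rows 4 translation [0.0, 0.0, 0.5] turn [0.0, 0.0, 0.0]
```

play_rows(
  motion=[
    {"translation": [0, 0, 0], "turn": [0, 0, 0], "fingers": -1},
    {"translation": [0, 0.22, 0.56], "turn": [0.57, 0, 0], "fingers": -1},
    {"translation": [0, 0.22, 0.56], "turn": [0.57, 0, 0], "fingers": -1},
    {"translation": [0, 0.22, 0.56], "turn": [0.57, 0, 0], "fingers": -1},
    {"translation": [0, 0.22, 0.56], "turn": [0.57, 0, 0], "fingers": -1},
    {"translation": [0, 0.22, 0.56], "turn": [0.57, 0, 0], "fingers": -1},
    {"translation": [0, 0, 0], "turn": [0, 0, 0], "fingers": -1},
    {"translation": [0, 0, 0], "turn": [0, 0, 0], "fingers": -1},
  ],
)

```text
time_s: 6.7
eef_pos: [0.6303, -0.202, 0.0999]
ee_rot: [[-1.0, 0.021, -0.012], [0.024, 0.956, -0.293], [0.005, -0.293, -0.956]]
ft_force: [-0.4, -0.9, 0.6]
opening: 0.0854
grip_force: 0.0
```

```bash
python3 - <<'E'
from h import *
R=Ro.from_euler('x',-17,degrees=True).as_matrix()@Rt(-1.5)
g=np.array([.63,-.214,.0666]);print(grasp(),read_state()['joint_positions'].round(2))
ggoal(g,R,5)
E
```

```text
[ 0.6307959  -0.1888225   0.14294782] [-0.38  0.63  0.62  1.77 -0.07  0.8   1.74]
rows 5 translation [-0.002, -0.008, 0.402] turn [-0.002, -0.022, 0.009]
```

play_rows(
  motion=[
    {"translation": [0, -0.01, 0.4], "turn": [0, 0, 0], "fingers": -1},
    {"translation": [0, -0.01, 0.4], "turn": [0, 0, 0], "fingers": -1},
    {"translation": [0, -0.01, 0.4], "turn": [0, 0, 0], "fingers": -1},
    {"translation": [0, -0.01, 0.4], "turn": [0, 0, 0], "fingers": -1},
    {"translation": [0, 0, 0.4], "turn": [0, 0, 0], "fingers": -1},
    {"translation": [0, 0, 0], "turn": [0, 0, 0], "fingers": -0.5},
    {"translation": [0, 0, 0], "turn": [0, 0, 0], "fingers": 0.3},
    {"translation": [0, 0, 0], "turn": [0, 0, 0], "fingers": 0.4},
  ],
  squeeze=30,
)

```text
time_s: 7.37
eef_pos: [0.6315, -0.2304, 0.0279]
ee_rot: [[-1.0, 0.028, -0.006], [0.029, 0.955, -0.294], [-0.003, -0.294, -0.956]]
ft_force: [0.1, 0.3, -0.0]
opening: 0.0515
grip_force: 0.0
```

play_rows(
  motion=[
    {"translation": [0, 0, 0], "turn": [0, 0, 0], "fingers": 0.4},
    {"translation": [0, 0, 0], "turn": [0, 0, 0], "fingers": 0.4},
    {"translation": [0, 0, 0], "turn": [0, 0, 0], "fingers": 0.4},
  ],
  squeeze=50,
)

```text
time_s: 7.62
eef_pos: [0.6317, -0.2297, 0.0276]
ee_rot: [[-1.0, 0.026, -0.005], [0.027, 0.955, -0.295], [-0.003, -0.295, -0.956]]
ft_force: [-0.6, -0.5, 6.3]
opening: 0.0437
grip_force: 52.7
```

play_rows(
  motion=[
    {"translation": [0, 0, -0.2], "turn": [0, 0, 0], "fingers": 0.4},
    {"translation": [0, 0, -0.4], "turn": [0, 0, 0], "fingers": 0.4},
    {"translation": [0, 0, -0.6], "turn": [0, 0, 0], "fingers": 0.4},
    {"translation": [0, 0, -0.6], "turn": [0, 0, 0], "fingers": 0.4},
    {"translation": [0, 0, -0.6], "turn": [0, 0, 0], "fingers": 0.4},
    {"translation": [0, 0, -0.5], "turn": [0, 0, 0], "fingers": 0.4},
    {"translation": [0, 0, 0], "turn": [0, 0, 0], "fingers": 0.4},
  ],
)

```text
time_s: 8.2
eef_pos: [0.6342, -0.193, 0.1405]
ee_rot: [[-1.0, 0.025, -0.001], [0.024, 0.956, -0.293], [-0.006, -0.293, -0.956]]
ft_force: [0.0, -0.3, -2.2]
opening: 0.0433
grip_force: 53.5
```

```bash
cat >> h.py <<'E'
def inpack():
    """cloud of held pack in the frame of the true grasp point (tool axes, mm)"""
    s=read_state();m=camera_model('wrist');im,d=get_image('wrist');P=cloud('wrist',m,d)
    T=((P-s['eef_pos'])@s['ee_rot']+[0,0,GO])*1000
    return im,d,P,T
E
python3 - <<'E'
from h import *
im,d,P,T=inpack();save('w5',im)
b=(d>0)&(np.abs(T[...,0])<25)&(np.abs(T[...,1])<15)&(T[...,2]>-35)&(T[...,2]<60);q=T[b]
for lo in range(-24,24,4):
    k=q[(q[:,0]>=lo)&(q[:,0]<lo+4)]
    if len(k): print(lo,len(k),np.percentile(k[:,2],[5,50,95]).round(1))
s=read_state();print(s['opening'],s['ft_force'],grasp())
im2,_=get_image('side');
save('w5c',np.hstack([cv2.resize(im[60:420,100:460],(440,440)),cv2.resize(im2[150:310,250:410],(360,440))]))
ggoal([.60,-.1,.2],Rt(-1.5))
E
```

```text
-16 156 [-15.3 -14.7 -13.8]
-12 558 [-15.9 -15.2 -14.3]
-8 632 [-16.2 -15.3 -14.5]
-4 618 [-16.2 -15.4 -14.5]
0 223 [-16.4 -15.6 -14.7]
4 313 [-24.3 -23.5 -22.7]
8 837 [-24.6 -23.7 -22.8]
12 5222 [-23.1   1.4  50.1]
16 1 [59.9 59.9 59.9]
0.04373301186124079 [-0.09601987 -1.08319645 -3.02364226] [ 0.63313523 -0.1802288   0.181462  ]
rows 3 translation [0.284, 0.732, -0.302] turn [-0.946, 0.002, 0.001]
```

```bash
python3 - <<'E'
from h import *
ggoal([.68,.15,.26],Rt(0),12)
E
```

```text
rows 12 translation [-0.091, 0.685, -0.277] turn [-0.237, -0.003, -0.02]
```

View pics/w5c.png

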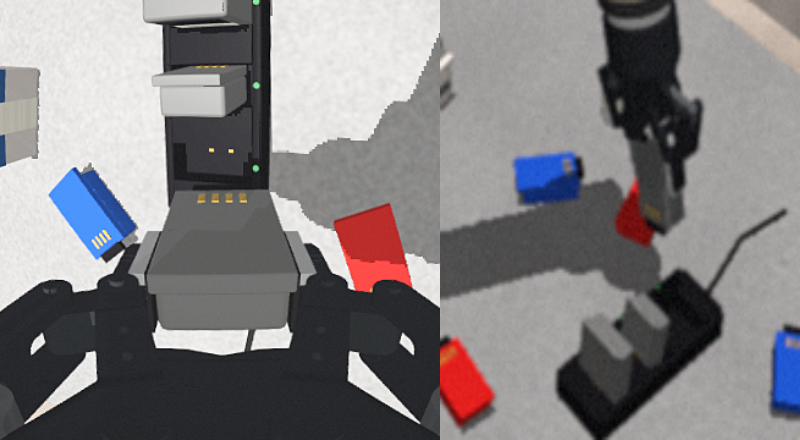

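The pack is well held between the pads and clear of the charger. The other two packs are still standing. Moving on to the free counter area.

play_rows(
  motion=[
    {"translation": [-0.09, 0.5, -0.4], "turn": [-0.24, 0, -0.02], "fingers": 0.4},
    {"translation": [-0.09, 0.68, -0.4], "turn": [-0.24, 0, -0.02], "fingers": 0.4},
    {"translation": [-0.09, 0.68, -0.3], "turn": [-0.24, 0, -0.02], "fingers": 0.4},
    {"translation": [-0.09, 0.68, -0.3], "turn": [-0.24, 0, -0.02], "fingers": 0.4},
    {"translation": [-0.09, 0.68, -0.3], "turn": [-0.24, 0, -0.02], "fingers": 0.4},
    {"translation": [-0.09, 0.68, -0.28], "turn": [-0.24, 0, -0.02], "fingers": 0.4},
    {"translation": [-0.09, 0.68, -0.28], "turn": [-0.24, 0, -0.02], "fingers": 0.4},
    {"translation": [-0.09, 0.68, -0.28], "turn": [-0.24, 0, -0.02], "fingers": 0.4},
  ],
)

```text
time_s: 8.97
eef_pos: [0.6644, 0.0341, 0.1918]
ee_rot: [[-1.0, 0.01, -0.006], [0.011, 0.995, -0.096], [0.005, -0.096, -0.995]]
ft_force: [1.1, 0.8, -2.5]
opening: 0.0434
grip_force: 53.2
```

play_rows(
  motion=[
    {"translation": [-0.09, 0.68, -0.2], "turn": [-0.24, 0, -0.02], "fingers": 0.4},
    {"translation": [-0.09, 0.68, -0.2], "turn": [-0.24, 0, -0.02], "fingers": 0.4},
    {"translation": [-0.09, 0.68, -0.2], "turn": [-0.24, 0, -0.02], "fingers": 0.4},
    {"translation": [-0.09, 0.68, -0.2], "turn": [-0.24, 0, -0.02], "fingers": 0.4},
    {"translation": [0, 0, 0], "turn": [0, 0, 0], "fingers": 0.4},
  ],
)

```text
time_s: 9.38
eef_pos: [0.6812, 0.151, 0.2191]
ee_rot: [[-1.0, -0.005, -0.002], [-0.005, 1.0, 0.01], [0.002, 0.01, -1.0]]
ft_force: [0.0, 1.1, -2.4]
opening: 0.0434
grip_force: 53.3
```

```bash
python3 - <<'E'
from h import *
s=read_state();print(s['time_s'],s['joint_positions'].round(3),grasp().round(3),s['opening'],s['ft_force'])
ggoal([.72,.15,.17],Rt(0,45))
E
```

```text
9.3833 [-0.63   0.542  0.495  1.505 -0.281  1.164  1.493] [0.681 0.151 0.264] 0.043351830189166926 [ 0.03563454  1.12065603 -2.41750352]
rows 8 translation [-0.126, -0.005, 0.32] turn [0.013, -0.939, 0.001]
```

play_rows(
  motion=[
    {"translation": [-0.13, 0, 0.32], "turn": [0.013, -0.94, 0], "fingers": 0.4},
    {"translation": [-0.13, 0, 0.32], "turn": [0.013, -0.94, 0], "fingers": 0.4},
    {"translation": [-0.13, 0, 0.32], "turn": [0.013, -0.94, 0], "fingers": 0.4},
    {"translation": [-0.13, 0, 0.32], "turn": [0.013, -0.94, 0], "fingers": 0.4},
    {"translation": [-0.13, 0, 0.32], "turn": [0.013, -0.94, 0], "fingers": 0.4},
    {"translation": [-0.13, 0, 0.32], "turn": [0.013, -0.94, 0], "fingers": 0.4},
    {"translation": [-0.13, 0, 0.32], "turn": [0.013, -0.94, 0], "fingers": 0.4},
    {"translation": [-0.13, 0, 0.32], "turn": [0.013, -0.94, 0], "fingers": 0.4},
  ],
)

```text
time_s: 10.05
eef_pos: [0.7229, 0.1484, 0.1382]
ee_rot: [[-0.835, -0.003, 0.55], [0.002, 1.0, 0.009], [-0.55, 0.009, -0.835]]
ft_force: [0.5, 0.6, -2.9]
opening: 0.0434
grip_force: 53.3
```

```bash
python3 - <<'E'
from h import *
s=read_state();print(s['time_s'],s['joint_positions'].round(3),grasp().round(3),s['opening'],s['ft_force'])
ggoal([.74,.15,.12],Rt(0,70))
ggoal([.70,.15,.12],Rt(0,70))
E
```

```text
10.05 [-0.886  0.506  0.657  2.002 -0.566  0.194  1.72 ] [0.698 0.148 0.176] 0.043368933122805146 [ 0.46685378  0.62771156 -2.94426431]
rows 7 translation [-0.049, 0.004, 0.243] turn [0.011, -0.872, -0.007]
rows 7 translation [0.046, 0.005, 0.133] turn [0.011, -0.872, -0.007]
```

```bash
cat > kin.py <<'E'
import numpy as np, itertools
from scipy.optimize import least_squares
from scipy.spatial.transform import Rotation as Ro
LIM=np.array([[-2.96,2.96],[-.34,2.1],[-1.41,1.46],[.24,2.44],[-1.37,4.51],[.17,1.92],[-2.96,2.96]])
D=[([-1.43610881,.47698113,.02239807,1.55539389,-.01151155,1.10926104,-.08308045],[.16227,.65524,.20572],[[-.97067,.240414,0],[.240414,.97067,0],[0,0,-1]]),
([-.852,.116,.255,1.891,-.029,1.135,.908],[.4414,.2372,.2754],[[-.997,.078,.004],[.078,.997,-.001],[-.004,0,-1]]),
([-.295,.311,.534,1.699,-.165,1.175,1.817],[.5803,-.1349,.2739],[[-.999,.035,.001],[.035,.999,-.004],[-.001,-.004,-1]]),
([-.099,.513,.512,1.599,-.273,1.104,2.032],[.6295,-.2276,.2006],[[-1,.02,-.002],[.02,1,.001],[.002,.001,-1]]),
([-.38,.63,.62,1.77,-.07,.8,1.74],[.6303,-.202,.0999],[[-1,.021,-.012],[.024,.956,-.293],[.005,-.293,-.956]]),
([-.63,.542,.495,1.505,-.281,1.164,1.493],[.6812,.151,.2191],[[-1,-.005,-.002],[-.005,1,.01],[.002,.01,-1]]),
([-.886,.506,.657,2.002,-.566,.194,1.72],[.7229,.1484,.1382],[[-.835,-.003,.55],[.002,1,.009],[-.55,.009,-.835]])]
def Rs(q,s,a0,c):
    r=Ro.from_euler('z',a0);out=[r]
    for i in range(7):
        r=r*Ro.from_euler('z' if i%2==0 else 'y',s[i]*q[i]);out.append(r)
    out.append(r*Ro.from_euler('z',c));return out
def fit():
    best=None
    for s in itertools.product([1,-1],repeat=7):
        if s[1]<0: continue
        def f(x): return np.concatenate([(Rs(q,s,*x)[-1].inv()*Ro.from_matrix(R)).as_rotvec() for q,p,R in D])
        for a in (0,2.5,-2.5):
          for c in (0,3.):
            r=least_squares(f,[a,c],max_nfev=30)
            if best is None or r.cost<best[0]-1e-9: best=(r.cost,s,r.x)
    return best
def offs(q,s,x):
    o=Rs(q,s,*x); I=[1,3,5,7]  # frames: after q1, q3, q5, q7
    # p = h z + A3(link)+A5+A7, each with z and x,y offsets in frame
    cols=[np.array([[0],[0],[1.]])]+[o[i].as_matrix() for i in (1,2,3,4,5,6)]+[o[7].as_matrix()[:,2:]]
    return np.hstack(cols)
if __name__=='__main__':
    c,s,x=fit();print(c,s,x)
    A=np.vstack([offs(q,s,x) for q,p,R in D]);b=np.concatenate([p for q,p,R in D])
    # simple: only z links
    idx=[0,9,15,19]
    sol=np.linalg.lstsq(A[:,idx],b,rcond=None);print(sol[0].round(4),(A[:,idx]@sol[0]-b).round(4))
    w=np.full(A.shape[1],.05);w[idx]=1
    AA=A*w;lam=1e-3;y=np.linalg.solve(AA.T@AA+lam**2*np.eye(len(w)),AA.T@b);print((y*w).round(4),abs(A@(y*w)-b).max())
E
python3 kin.py
```

```text
4.828620274676835e-05 (-1, 1, -1, 1, -1, 1, -1) [-0.00417967  1.56781554]
[0.4696 0.4262 0.5333 0.3978] [-0.0573  0.0097  0.0072 -0.0022  0.0654 -0.0037  0.0177  0.0308 -0.0006
 -0.0017  0.0255  0.0013 -0.0259 -0.0031 -0.0017 -0.0159  0.0224  0.0063
  0.0006  0.0011 -0.0088]
[ 2.901e-01 -3.200e-03 -1.450e-02  7.000e-04  4.100e-03 -1.450e-02
  1.300e-03 -4.300e-03 -1.740e-02  5.400e-01 -2.500e-03 -1.740e-02
  1.200e-03  4.000e-03  2.000e-03  4.758e-01 -2.000e-04  2.000e-03
  9.000e-04  3.522e-01] 0.0006841411836102373
```

```bash
cat >> kin.py <<'E'
S=(-1,1,-1,1,-1,1,-1);X=np.array([-.00418,1.5678])
_A=np.vstack([offs(q,S,X) for q,p,R in D]);_b=np.concatenate([p for q,p,R in D])
_w=np.full(_A.shape[1],.05);_w[[0,9,15,19]]=1;_AA=_A*_w
Y=np.linalg.solve(_AA.T@_AA+1e-6*np.eye(len(_w)),_AA.T@_b)*_w
def fk(q): return offs(q,S,X)@Y, Rs(q,S,*X)[-1].as_matrix()
def ik(p,R,q0,reg=.003):
    Rr=Ro.from_matrix(R)
    def f(q):
        pp,RR=fk(q);return np.r_[(pp-p)*10,(Rr.inv()*Ro.from_matrix(RR)).as_rotvec()*2,reg*(q-q0)]
    r=least_squares(f,np.clip(q0,LIM[:,0]+.05,LIM[:,1]-.05),bounds=(LIM[:,0]+.03,LIM[:,1]-.03))
    e=f(r.x);return r.x,np.linalg.norm(e[:3])/10*1000,np.degrees(np.linalg.norm(e[3:6])/2)
E
python3 - <<'E'
from h import Rt
from kin import *
q0=np.array(D[5][0])
for x,y in [(.72,.10),(.55,.0),(.5,-.02)]:
  for yaw in range(-180,180,30):
    R=Rt(yaw,72);g=np.array([x,y,.06]);q,e,a=ik(g+.045*R[:,2],R,q0)
    if e<3 and a<2: print(x,y,yaw,round(e,1),round(a,1),q.round(2),'dq',abs(q-q0).max().round(2))
E
```

```text
0.72 0.1 -120 2.6 1.9 [-0.78  1.53  1.03  0.85 -0.11  1.89 -0.56] dq 2.05
0.72 0.1 -90 0.0 0.0 [-1.11  1.59  1.24  1.27 -0.17  1.33 -0.27] dq 1.76
0.72 0.1 -60 0.0 0.0 [-1.38  1.72  1.37  1.71 -0.47  0.68  0.12] dq 1.38
0.72 0.1 -30 0.0 0.0 [-0.58  0.91 -0.05  2.02  1.94  1.21 -1.35] dq 2.84
0.72 0.1 30 0.0 0.0 [ 0.99  1.62 -1.38  2.1   2.93  0.61  0.21] dq 3.21
0.72 0.1 60 0.0 0.0 [ 1.02  1.55 -1.33  1.8   0.34  0.27  2.9 ] dq 1.82
0.55 0.0 -150 0.0 0.0 [-0.63  1.31  0.72  1.27 -0.11  1.89 -0.92] dq 2.41
0.55 0.0 -120 0.0 0.0 [-1.06  1.57  1.22  1.52 -0.29  1.52 -0.36] dq 1.85
0.55 0.0 -90 0.0 0.0 [-1.36  1.66  1.29  1.84 -0.38  1.02 -0.1 ] dq 1.59
0.55 0.0 -60 0.0 0.0 [-1.59  1.74  1.26  2.18 -0.75  0.42  0.34] dq 1.19
0.55 0.0 -30 0.0 0.0 [-0.03  1.02 -0.68  2.41  2.13  1.82 -1.4 ] dq 2.89
0.55 0.0 30 0.0 0.0 [ 1.48  1.74 -1.38  2.39  2.71  0.5   0.61] dq 2.99
0.55 0.0 60 0.0 0.0 [ 1.43  1.57 -1.33  2.07  0.43  0.4   2.93] dq 2.06
0.5 -0.02 -150 0.0 0.0 [-0.84  1.55  1.19  1.45 -0.4   1.85 -0.51] dq 2.01
0.5 -0.02 -120 0.0 0.0 [-1.13  1.57  1.23  1.67 -0.33  1.44 -0.32] dq 1.81
0.5 -0.02 -90 0.0 0.0 [-1.43  1.67  1.28  1.97 -0.44  0.96 -0.06] dq 1.55
0.5 -0.02 -60 0.0 0.0 [-1.65  1.72  1.21  2.3  -0.83  0.37  0.38] dq 1.18
0.5 -0.02 60 0.0 0.0 [ 1.55  1.59 -1.33  2.13  0.47  0.46  2.93] dq 2.18
```

```bash
cat >> kin.py <<'E'
def track(q,poses,n=20):
    """follow a list of (grasp,R) with small steps, keeping close to the previous joints"""
    from scipy.spatial.transform import Slerp
    worst=0
    for g,R in poses:
        p1=np.array(g)+.045*R[:,2];p0,R0=fk(q);sl=Slerp([0,1],Ro.from_matrix([R0,R]))
        for t in np.linspace(0,1,n+1)[1:]:
            q,e,a=ik(p0+(p1-p0)*t,sl(t).as_matrix(),q,.05);worst=max(worst,e)
        print('  ',np.round(g,3),q.round(2),'err mm %.1f deg %.1f'%(e,a))
    return q
E
python3 - <<'E'
from h import Rt
from kin import *
q0=np.array(D[6][0])
for yaw in (-90,-60,-120,90):
  for x,y in [(.72,.1),(.55,.0)]:
    print(yaw,x,y);track(q0,[([.68,.15,.24],Rt(0,0)),([x,y,.24],Rt(yaw/2,0)),([x,y,.24],Rt(yaw,0)),([x,y,.2],Rt(yaw,40)),([x,y,.13],Rt(yaw,72)),([x,y,.05],Rt(yaw,72))],8)
E
```

```text
-90 0.72 0.1
   [0.68 0.15 0.24] [-0.79  0.62  0.75  1.55 -0.45  1.15  1.63] err mm 0.0 deg 0.0
   [0.72 0.1  0.24] [-0.76  0.74  0.92  1.47 -0.61  1.23  1.02] err mm 0.0 deg 0.0
   [0.72 0.1  0.24] [-0.83  0.83  1.1   1.47 -0.75  1.3   0.34] err mm 0.0 deg 0.0
   [0.72 0.1  0.2 ] [-1.07  1.19  1.32  1.4  -0.44  1.28  0.08] err mm 0.0 deg 0.0
   [0.72 0.1  0.13] [-1.13  1.59  1.39  1.3  -0.25  1.35 -0.12] err mm 0.0 deg 0.0
   [0.72 0.1  0.05] [-1.12  1.67  1.34  1.27 -0.3   1.34 -0.19] err mm 0.0 deg 0.0
-90 0.55 0.0
   [0.68 0.15 0.24] [-0.79  0.62  0.75  1.55 -0.45  1.15  1.63] err mm 0.0 deg 0.0
   [0.55 0.   0.24] [-0.91  0.45  1.06  1.91 -0.46  1.04  1.14] err mm 0.0 deg 0.0
   [0.55 0.   0.24] [-1.    0.59  1.27  1.92 -0.63  1.12  0.52] err mm 0.0 deg 0.0
   [0.55 0.   0.2 ] [-1.29  1.06  1.42  1.93 -0.41  1.    0.22] err mm 0.0 deg 0.0
   [0.55 0.   0.13] [-1.37  1.57  1.37  1.87 -0.31  1.03 -0.04] err mm 0.0 deg 0.0
   [0.55 0.   0.05] [-1.36  1.66  1.28  1.83 -0.38  1.01 -0.12] err mm 0.0 deg 0.0
-60 0.72 0.1
   [0.68 0.15 0.24] [-0.79  0.62  0.75  1.55 -0.45  1.15  1.63] e
[... 2290 characters left out ...]
3] err mm 0.0 deg 0.0
   [0.72 0.1  0.13] [ 0.86  1.41 -1.38  1.47  0.22  0.96  2.93] err mm 3.5 deg 9.7
   [0.72 0.1  0.05] [ 0.87  1.54 -1.38  1.47  0.35  0.92  2.93] err mm 4.8 deg 10.2
90 0.55 0.0
   [0.68 0.15 0.24] [-0.79  0.62  0.75  1.55 -0.45  1.15  1.63] err mm 0.0 deg 0.0
   [0.55 0.   0.24] [-0.62  0.32  0.63  1.9  -0.23  0.99  2.47] err mm 0.0 deg 0.0
   [0.55 0.   0.24] [ 0.13  0.3  -0.3   1.85  0.11  1.01  2.93] err mm 0.1 deg 0.1
   [0.55 0.   0.2 ] [ 1.13  0.94 -1.37  1.82  0.26  1.    2.93] err mm 0.0 deg 0.0
   [0.55 0.   0.13] [ 1.2   1.37 -1.38  1.78  0.21  1.    2.93] err mm 7.3 deg 13.4
   [0.55 0.   0.05] [ 1.23  1.55 -1.38  1.79  0.4   0.95  2.93] err mm 7.3 deg 11.2
```

```bash
python3 - <<'E'
from h import *
from kin import *
q0=np.array(read_state()['joint_positions'])
print(fk(q0)[0]-read_state()['eef_pos'])
q=track(q0,[([.70,.14,.24],Rt(-20,0)),([.73,.14,.24],Rt(-90,0)),([.74,.13,.17],Rt(-90,50)),([.74,.13,.12],Rt(-90,72)),([.74,.13,.038],Rt(-90,72))],8)
ggoal([.70,.14,.24],Rt(-20,0),8)
ggoal([.74,.14,.24],Rt(-90,0),13,[.70,.14,.24],Rt(-20,0))
o=Rs(q,S,*X);B=offs(q,S,X)
for k in (10,16): print('joint pos',(B[:,:k]@Y[:k]).round(3))
E
```

```text
[-3.87401850e-04 -2.19619704e-05 -2.20434224e-04]
   [0.7  0.14 0.24] [-0.79  0.68  0.84  1.5  -0.53  1.19  1.35] err mm 0.0 deg 0.0
   [0.73 0.14 0.24] [-0.86  0.86  1.1   1.43 -0.77  1.32  0.28] err mm 0.0 deg 0.0
   [0.74 0.13 0.17] [-1.08  1.34  1.33  1.28 -0.39  1.35 -0.02] err mm 0.0 deg 0.0
   [0.74 0.13 0.12] [-1.1   1.6   1.39  1.19 -0.25  1.43 -0.15] err mm 0.0 deg 0.0
   [0.74  0.13  0.038] [-1.09  1.69  1.34  1.15 -0.3   1.42 -0.22] err mm 0.0 deg 0.0
rows 8 translation [0.006, -0.03, -0.193] turn [0.132, 0.686, 0.405]
rows 13 translation [-0.05, 0.065, -0.0] turn [0.0, 0.0, 0.897]
joint pos [0.277 0.46  0.242]
joint pos [0.74  0.422 0.135]
```

play_rows(
  motion=[
    {"translation": [0, -0.03, -0.2], "turn": [0.13, 0.69, 0.4], "fingers": 0.4},
    {"translation": [0, -0.03, -0.2], "turn": [0.13, 0.69, 0.4], "fingers": 0.4},
    {"translation": [0, -0.03, -0.2], "turn": [0.13, 0.69, 0.4], "fingers": 0.4},
    {"translation": [0, -0.03, -0.2], "turn": [0.13, 0.69, 0.4], "fingers": 0.4},
    {"translation": [0, -0.03, -0.2], "turn": [0.13, 0.69, 0.4], "fingers": 0.4},
    {"translation": [0, -0.03, -0.2], "turn": [0.13, 0.69, 0.4], "fingers": 0.4},
    {"translation": [0, -0.03, -0.2], "turn": [0.13, 0.69, 0.4], "fingers": 0.4},
    {"translation": [0, -0.03, -0.2], "turn": [0.13, 0.69, 0.4], "fingers": 0.4},
  ],
)

```text
time_s: 10.72
eef_pos: [0.7029, 0.1409, 0.2004]
ee_rot: [[-0.941, 0.338, -0.003], [0.338, 0.941, 0.002], [0.004, 0.001, -1.0]]
ft_force: [0.5, -0.1, -1.6]
opening: 0.0434
grip_force: 53.3
```

play_rows(
  motion=[
    {"translation": [-0.05, 0.06, 0], "turn": [0, 0, 0.95], "fingers": 0.4},
    {"translation": [-0.05, 0.06, 0], "turn": [0, 0, 0.95], "fingers": 0.4},
    {"translation": [-0.05, 0.06, 0], "turn": [0, 0, 0.95], "fingers": 0.4},
    {"translation": [-0.05, 0.06, 0], "turn": [0, 0, 0.95], "fingers": 0.4},
    {"translation": [-0.05, 0.06, 0], "turn": [0, 0, 0.95], "fingers": 0.4},
    {"translation": [-0.05, 0.06, 0], "turn": [0, 0, 0.95], "fingers": 0.4},
    {"translation": [-0.05, 0.06, 0], "turn": [0, 0, 0.95], "fingers": 0.4},
    {"translation": [-0.05, 0.06, 0], "turn": [0, 0, 0.95], "fingers": 0.4},
  ],
)

```text
time_s: 11.38
eef_pos: [0.7272, 0.1451, 0.1994]
ee_rot: [[-0.413, 0.911, 0.0], [0.911, 0.413, 0.002], [0.002, 0.001, -1.0]]
ft_force: [0.2, 0.4, -2.8]
opening: 0.0435
grip_force: 53.5
```

```bash
python3 - <<'E'
from h import *
s=read_state();print(s['time_s'],s['joint_positions'].round(3),grasp().round(3),s['opening'],s['ee_rot'].round(2))
ggoal([.74,.14,.24],Rt(-90,0))
ggoal([.74,.13,.17],Rt(-90,50))
E
```

```text
11.3833 [-0.845  0.815  1.032  1.422 -0.707  1.3    0.66 ] [0.727 0.145 0.244] 0.043537568053814195 [[-0.41  0.91  0.  ]
 [ 0.91  0.41  0.  ]
 [ 0.    0.   -1.  ]]
rows 5 translation [-0.041, 0.056, 0.022] turn [0.001, -0.003, 0.814]
rows 10 translation [-0.066, 0.011, 0.19] turn [0.178, -0.822, 0.381]
```

play_rows(
  motion=[
    {"translation": [-0.07, 0.01, 0.19], "turn": [0.18, -0.82, 0.38], "fingers": 0.4},
    {"translation": [-0.07, 0.01, 0.19], "turn": [0.18, -0.82, 0.38], "fingers": 0.4},
    {"translation": [-0.07, 0.01, 0.19], "turn": [0.18, -0.82, 0.38], "fingers": 0.4},
    {"translation": [-0.07, 0.01, 0.19], "turn": [0.18, -0.82, 0.38], "fingers": 0.4},
    {"translation": [-0.07, 0.01, 0.19], "turn": [0.18, -0.82, 0.38], "fingers": 0.4},
    {"translation": [-0.07, 0.01, 0.19], "turn": [0.18, -0.82, 0.38], "fingers": 0.4},
    {"translation": [-0.07, 0.01, 0.19], "turn": [0.18, -0.82, 0.38], "fingers": 0.4},
    {"translation": [-0.07, 0.01, 0.19], "turn": [0.18, -0.82, 0.38], "fingers": 0.4},
  ],
)

```text
time_s: 12.05
eef_pos: [0.7386, 0.1096, 0.1482]
ee_rot: [[-0.086, 0.996, 0.033], [0.76, 0.087, -0.644], [-0.644, -0.031, -0.764]]
ft_force: [-0.3, 0.2, -2.4]
opening: 0.0435
grip_force: 53.4
```

```bash
python3 - <<'E'
from h import *
s=read_state();print(s['time_s'],s['joint_positions'].round(3),grasp().round(3),s['opening'],s['ee_rot'].round(2))
ggoal([.74,.13,.12],Rt(-90,72))
E
```

```text
12.05 [-1.082  1.232  1.308  1.349 -0.467  1.29   0.122] [0.737 0.139 0.183] 0.04354387189661369 [[-0.09  1.    0.03]
 [ 0.76  0.09 -0.64]
 [-0.64 -0.03 -0.76]]
rows 6 translation [0.086, 0.006, 0.182] turn [0.089, -0.882, 0.12]
```

play_rows(
  motion=[
    {"translation": [0.09, 0, 0.18], "turn": [0.09, -0.88, 0.12], "fingers": 0.4},
    {"translation": [0.09, 0, 0.18], "turn": [0.09, -0.88, 0.12], "fingers": 0.4},
    {"translation": [0.09, 0, 0.18], "turn": [0.09, -0.88, 0.12], "fingers": 0.4},
    {"translation": [0.09, 0, 0.18], "turn": [0.09, -0.88, 0.12], "fingers": 0.4},
    {"translation": [0.09, 0, 0.18], "turn": [0.09, -0.88, 0.12], "fingers": 0.4},
    {"translation": [0.09, 0, 0.18], "turn": [0.09, -0.88, 0.12], "fingers": 0.4},
    {"translation": [0, 0, 0], "turn": [0, 0, 0], "fingers": 0.4},
  ],
)

```text
time_s: 12.63
eef_pos: [0.7371, 0.087, 0.0959]
ee_rot: [[-0.012, 1.0, -0.003], [0.31, 0.001, -0.951], [-0.951, -0.012, -0.31]]
ft_force: [-0.9, 0.0, -6.3]
opening: 0.0437
grip_force: 53.5
```

```bash
python3 - <<'E'
from h import *
s=read_state();print(s['time_s'],s['joint_positions'].round(3),grasp().round(3),s['opening'],s['ee_rot'].round(3))
R=s['ee_rot'];g=grasp()
# held-pack corner heights: tongue inner edge (x=14,z=62.4), tongue; latch inner edge (14,-23.6); body corners (x 38..43, z -54)
for n,x,z in [('tongue',14,62.4),('latchend',14,-23.6),('body',43,-54),('fingertip',11,19)]:
    print(n,(g+R@np.array([x,0,z])/1000).round(4))
E
```

```text
12.6333 [-1.104  1.61   1.377  1.203 -0.26   1.421 -0.145] [0.737 0.13  0.11 ] 0.04368669248086699 [[-0.012  1.    -0.003]
 [ 0.31   0.001 -0.951]
 [-0.951 -0.012 -0.31 ]]
tongue [0.7369 0.0748 0.0772]
latchend [0.7371 0.1566 0.1038]
body [0.7368 0.1945 0.0857]
fingertip [0.737  0.1151 0.0935]
```

play_rows(
  motion=[
    {"translation": [0.33, 0, 0.11], "turn": [0, 0, 0], "fingers": 0.4},
    {"translation": [0.33, 0, 0.11], "turn": [0, 0, 0], "fingers": 0.4},
    {"translation": [0.33, 0, 0.11], "turn": [0, 0, 0], "fingers": 0.4},
    {"translation": [0.33, 0, 0.11], "turn": [0, 0, 0], "fingers": 0.4},
    {"translation": [0.33, 0, 0.11], "turn": [0, 0, 0], "fingers": 0.4},
    {"translation": [0, 0, 0], "turn": [0, 0, 0], "fingers": 0.4},
    {"translation": [0, 0, 0], "turn": [0, 0, 0], "fingers": 0.4},
  ],
)

```text
time_s: 13.22
eef_pos: [0.7378, 0.0846, 0.0364]
ee_rot: [[-0.002, 1.0, -0.003], [0.312, -0.002, -0.95], [-0.95, -0.002, -0.312]]
ft_force: [0.3, 0.7, -2.0]
opening: 0.0435
grip_force: 53.5
```

```bash
python3 - <<'E'
from h import *
s=read_state();R=s['ee_rot'];g=grasp();print(g,s['ft_force'],R.round(3))
for n,x,z in [('tongue',14,62.4),('latchend',14,-23.6),('body',43,-54)]:
    print(n,(g+R@np.array([x,0,z])/1000).round(4))
E
```

```text
[0.73792288 0.1273693  0.05040312] [ 0.26858852  0.67893977 -1.95041714] [[-0.002  1.    -0.003]
 [ 0.312 -0.002 -0.95 ]
 [-0.95  -0.002 -0.312]]
tongue [0.7377 0.0725 0.0176]
latchend [0.738  0.1542 0.0445]
body [0.738  0.1921 0.0264]
```

play_rows(
  motion=[
    {"translation": [0.17, 0, 0.06], "turn": [0, 0, 0], "fingers": 0.4},
    {"translation": [0.16, 0, 0.06], "turn": [0, 0, 0], "fingers": 0.4},
    {"translation": [0, 0, 0], "turn": [0, 0, 0], "fingers": 0.4},
    {"translation": [0, 0, 0], "turn": [0, 0, 0], "fingers": 0.4},
  ],
)

```text
time_s: 13.55
eef_pos: [0.7379, 0.0843, 0.0227]
ee_rot: [[-0.001, 1.0, -0.002], [0.312, -0.002, -0.95], [-0.95, -0.002, -0.312]]
ft_force: [0.8, 0.1, -1.4]
opening: 0.0438
grip_force: 53.5
```

play_rows(
  motion=[
    {"translation": [0.03, 0, 0.01], "turn": [0, 0, 0], "fingers": 0.4},
    {"translation": [0, 0, 0], "turn": [0, 0, 0], "fingers": 0.4},
  ],
  squeeze=30,
)

```text
time_s: 13.72
eef_pos: [0.7381, 0.0845, 0.0221]
ee_rot: [[-0.0, 1.0, -0.002], [0.312, -0.002, -0.95], [-0.95, -0.001, -0.312]]
ft_force: [0.4, -0.9, -2.4]
opening: 0.0432
grip_force: 53.5
```

play_rows(
  motion=[
    {"translation": [0, 0, 0], "turn": [0, 0, 0], "fingers": -0.2},
    {"translation": [0, 0, 0], "turn": [0, 0, 0], "fingers": -0.5},
    {"translation": [0, 0, 0], "turn": [0, 0, 0], "fingers": -0.8},
    {"translation": [0, 0, 0], "turn": [0, 0, 0], "fingers": -0.9},
    {"translation": [0, 0, 0], "turn": [0, 0, 0], "fingers": -0.9},
  ],
)

```text
time_s: 14.13
eef_pos: [0.7381, 0.0844, 0.0223]
ee_rot: [[-0.0, 1.0, -0.002], [0.312, -0.002, -0.95], [-0.95, -0.001, -0.312]]
ft_force: [0.6, -0.1, 0.3]
opening: 0.0813
grip_force: 0.0
```

```bash
python3 - <<'E'
from h import *
im,d,P,T=inpack();s=read_state();print(s['time_s'],s['opening'],s['ft_force'])
im2,d2=get_image('scene');P2=cloud('scene',camera_model('scene'),d2)
q=P2[(d2>0)&(abs(P2[...,0]-.738)<.03)&(abs(P2[...,1]-.11)<.06)]
for lo in np.arange(.055,.165,.01):
    k=q[(q[:,1]>=lo)&(q[:,1]<lo+.01)]; print(round(lo,3),len(k),np.percentile(k[:,2],[10,50,90]).round(3) if len(k) else '')
save('w6',np.hstack([cv2.resize(im,(440,440)),cv2.resize(im2[140:280,240:380],(360,440))]))
E
```

```text
14.1833 0.08107900203750411 [-0.37426024  0.48620316 -0.12721345]
0.055 83 [-0.752  0.     0.003]
0.065 71 [-0.752 -0.001  0.004]
0.075 70 [-0.752  0.002  0.028]
0.085 92 [-0.751  0.023  0.03 ]
0.095 96 [-0.75  0.02  0.03]
0.105 90 [-0.75   0.024  0.03 ]
0.115 73 [-0.75   0.027  0.03 ]
0.125 71 [-0.754  0.027  0.03 ]
0.135 70 [-0.752  0.027  0.03 ]
0.145 70 [-0.753  0.006  0.029]
0.155 36 [-0.751 -0.748  0.002]
0.165 16 [-0.755 -0.749 -0.743]
```

View pics/w6.png

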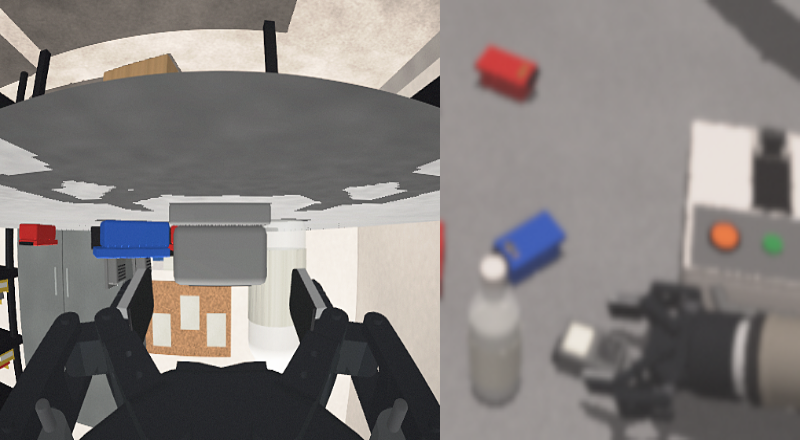

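The pack lies flat with its ribbed face up, top at about 0.028-0.030, near (0.738, 0.11). Next I'll back out, go above it and look again.

```bash
python3 - <<'E'
from h import *
s=read_state();R=s['ee_rot'];g=grasp();g1=g-.075*R[:,2]
ggoal(g1,R,3)
ggoal([.738,.15,.16],Rt(-90,0),14,g1,R)
E
```

```text
rows 3 translation [0.0, -0.0, -0.625] turn [0.0, 0.0, 0.0]
rows 14 translation [-0.091, -0.0, -0.097] turn [-0.001, 0.855, -0.001]
```

play_rows(
  motion=[
    {"translation": [0, 0, -0.6], "turn": [0, 0, 0], "fingers": -1},
    {"translation": [0, 0, -0.65], "turn": [0, 0, 0], "fingers": -1},
    {"translation": [0, 0, -0.65], "turn": [0, 0, 0], "fingers": -1},
    {"translation": [-0.5, 0, -0.1], "turn": [0, 0.8, 0], "fingers": -1},
    {"translation": [-0.1, 0, -0.1], "turn": [0, 0.85, 0], "fingers": -1},
    {"translation": [-0.1, 0, -0.1], "turn": [0, 0.85, 0], "fingers": -1},
    {"translation": [-0.1, 0, -0.1], "turn": [0, 0.85, 0], "fingers": -1},
    {"translation": [-0.1, 0, -0.1], "turn": [0, 0.85, 0], "fingers": -1},
  ],
)

```text
time_s: 14.9
eef_pos: [0.7384, 0.1606, 0.0884]
ee_rot: [[0.0, 1.0, -0.001], [0.69, -0.0, -0.724], [-0.724, -0.0, -0.69]]
ft_force: [1.5, 0.1, 1.2]
opening: 0.0855
grip_force: 0.0
```

play_rows(
  motion=[
    {"translation": [-0.1, 0, -0.1], "turn": [0, 0.85, 0], "fingers": -1},
    {"translation": [-0.1, 0, -0.1], "turn": [0, 0.85, 0], "fingers": -1},
    {"translation": [-0.1, 0, -0.1], "turn": [0, 0.85, 0], "fingers": -1},
    {"translation": [-0.1, 0, -0.1], "turn": [0, 0.85, 0], "fingers": -1},
    {"translation": [-0.1, 0, -0.1], "turn": [0, 0.85, 0], "fingers": -1},
    {"translation": [-0.1, 0, -0.1], "turn": [0, 0.85, 0], "fingers": -1},
    {"translation": [-0.1, 0, 0], "turn": [0, 0.85, 0], "fingers": -1},
    {"translation": [-0.1, 0, 0], "turn": [0, 0.85, 0], "fingers": -1},
  ],
)

```text
time_s: 15.57
eef_pos: [0.7385, 0.1454, 0.1239]
ee_rot: [[0.002, 1.0, 0.001], [0.995, -0.002, -0.097], [-0.097, 0.001, -0.995]]
ft_force: [-0.9, -0.8, 0.2]
opening: 0.0855
grip_force: 0.0
```

```bash
python3 - <<'E'
from h import *
s=read_state();print(s['time_s'],s['joint_positions'].round(2),grasp().round(3),s['ee_rot'].round(3))
im,d,P,T=inpack()
b=((d>0)&(np.abs(P[...,0]-.738)<.06)&(np.abs(P[...,1]-.11)<.08)&(P[...,2]>.0225)&(P[...,2]<.034)&(np.abs(T[...,2])>0)).astype(np.uint8)
n,l,st,c=cv2.connectedComponentsWithStats(b)
for k in range(1,n):
    if st[k,4]>150: q=P[l==k];print(st[k],np.median(q[:,2]),cv2.minAreaRect(q[:,:2].astype(np.float32)*1000),q[:,:2].min(0),q[:,:2].max(0))
m=(d>0)&(np.abs(T[...,0])<14)&(np.abs(T[...,1])<60)&(T[...,2]>-40)&(T[...,2]<22)
print('tip (grasp frame)',np.percentile(T[m][:,2],[90,98,99.5]).round(1))
E
```

```text
15.5667 [-0.89  0.96  1.08  1.44 -0.77  1.23  0.25] [0.738 0.15  0.169] [[ 0.002  1.     0.001]
 [ 0.995 -0.002 -0.097]
 [-0.097  0.001 -0.995]]
[ 254  185   53   75 3762] 0.027686726313599336 ((737.529052734375, 116.27631378173828), (70.17601013183594, 44.29443359375), 89.96087646484375) [0.71536565 0.08118675] [0.75966197 0.15136845]
[308 284  37  24 276] 0.028407849110702627 ((779.5744018554688, 43.6177978515625), (38.66454315185547, 8.274354934692383), 29.33043670654297) [0.76453331 0.03073324] [0.79790765 0.05116849]
tip (grasp frame) [-0.9  4.3  6. ]
```

```bash
python3 - <<'E'
from h import *
ggoal([.737,.134,.0305],Rt(-90,0),8)
E
```

```text
rows 8 translation [0.013, -0.005, 0.439] turn [0.002, 0.114, -0.014]
```

play_rows(
  motion=[
    {"translation": [0, 0, 0.4], "turn": [0, 0.23, -0.02], "fingers": -1},
    {"translation": [0, 0, 0.5], "turn": [0, 0.23, -0.02], "fingers": -1},
    {"translation": [0, 0, 0.5], "turn": [0, 0.23, -0.02], "fingers": -1},
    {"translation": [0, 0, 0.5], "turn": [0, 0.23, -0.02], "fingers": -1},
    {"translation": [0, 0, 0.5], "turn": [0, 0, 0], "fingers": -1},
    {"translation": [0, 0, 0.4], "turn": [0, 0, 0], "fingers": -1},
    {"translation": [0, 0, 0.2], "turn": [0, 0, 0], "fingers": -1},
    {"translation": [0, 0, 0], "turn": [0, 0, 0], "fingers": -1},
  ],
)

```text
time_s: 16.28
eef_pos: [0.7364, 0.141, -0.0002]
ee_rot: [[-0.007, 1.0, -0.006], [1.0, 0.007, -0.006], [-0.006, -0.006, -1.0]]
ft_force: [-1.1, -0.1, -0.1]
opening: 0.0849
grip_force: 0.0
```

```bash
python3 - <<'E'
from h import *
s=read_state();print(s['time_s'],s['ft_force'],grasp().round(4),s['ee_rot'].round(3))
ggoal([.737,.134,.0305],Rt(-90,0),2)
E
```

```text
16.2833 [-1.13198245 -0.06234705 -0.10941507] [0.7367 0.1413 0.0448] [[-0.007  1.    -0.006]
 [ 1.     0.007 -0.006]
 [-0.006 -0.006 -1.   ]]
rows 2 translation [-0.087, 0.007, 0.179] turn [-0.026, 0.029, 0.035]
```

play_rows(
  motion=[
    {"translation": [-0.09, 0, 0.18], "turn": [0, 0, 0], "fingers": -1},
    {"translation": [-0.09, 0, 0.18], "turn": [0, 0, 0], "fingers": -1},
    {"translation": [0, 0, 0], "turn": [0, 0, 0], "fingers": -0.5},
    {"translation": [0, 0, 0], "turn": [0, 0, 0], "fingers": 0.1},
    {"translation": [0, 0, 0], "turn": [0, 0, 0], "fingers": 0.3},
    {"translation": [0, 0, 0], "turn": [0, 0, 0], "fingers": 0.3},
    {"translation": [0, 0, 0], "turn": [0, 0, 0], "fingers": 0.3},
    {"translation": [0, 0, 0], "turn": [0, 0, 0], "fingers": 0.3},
  ],
  squeeze=60,
)

```text
time_s: 16.95
eef_pos: [0.7388, 0.1333, -0.0107]
ee_rot: [[-0.007, 1.0, -0.0], [1.0, 0.007, -0.005], [-0.005, -0.0, -1.0]]
ft_force: [-0.3, -0.2, 4.3]
opening: 0.0425
grip_force: 62.9
```

play_rows(
  motion=[
    {"translation": [0, 0, 0], "turn": [0, 0, 0], "fingers": 0.3},
    {"translation": [0, 0, -0.2], "turn": [0, 0, 0], "fingers": 0.3},
    {"translation": [0, 0, -0.4], "turn": [0, 0, 0], "fingers": 0.3},
    {"translation": [0, 0, -0.6], "turn": [0, 0, 0], "fingers": 0.3},
    {"translation": [0, 0, -0.8], "turn": [0, 0, 0], "fingers": 0.3},
    {"translation": [0, 0, -0.8], "turn": [0, 0, 0], "fingers": 0.3},
    {"translation": [0, 0, -0.8], "turn": [0, 0, 0], "fingers": 0.3},
    {"translation": [0, 0, 0], "turn": [0, 0, 0], "fingers": 0.3},
  ],
  squeeze=60,
)

```text
time_s: 17.62
eef_pos: [0.7419, 0.1329, 0.1411]
ee_rot: [[-0.006, 1.0, 0.009], [1.0, 0.006, -0.005], [-0.005, 0.009, -1.0]]
ft_force: [0.9, -0.7, 0.2]
opening: 0.0426
grip_force: 62.3
```

```bash
python3 - <<'E'
from h import *
s=read_state();print(s['time_s'],s['ft_force'],s['opening'],s['grip_force'],grasp().round(4),s['ee_rot'].round(3),s['joint_positions'].round(2))
im,d,P,T=inpack();save('w7',im)
b=(d>0)&(np.abs(T[...,1])<19)&(np.abs(T[...,0])<75)&(T[...,2]>-15)&(T[...,2]<40);q=T[b]
for lo in range(-70,60,8):
    k=q[(q[:,0]>=lo)&(q[:,0]<lo+8)]
    if len(k): print(lo,len(k),np.percentile(k[:,2],[10,50,90]).round(1))
f=q[(q[:,2]<14)];print('face',f.min(0),f.max(0)); A=np.c_[f[:,:2],np.ones(len(f))];print(np.linalg.lstsq(A,f[:,2],rcond=None)[0])
print(cv2.minAreaRect(f[:,:2].astype(np.float32)))
E
```

```text
17.6167 [ 0.86202063 -0.65370196  0.17529273] 0.04261397090999517 62.25382089614868 [0.7415 0.1331 0.1861] [[-0.006  1.     0.009]
 [ 1.     0.006 -0.005]
 [-0.005  0.009 -1.   ]] [-0.83  0.91  1.05  1.45 -0.8   1.24  0.32]
-46 176 [6.1 6.6 7.2]
-38 925 [5.8 6.5 7.2]
-30 1021 [5.8 6.4 7.2]
-22 1134 [6.  6.7 7.5]
-14 1180 [5.7 6.5 7.3]
-6 1297 [5.5 6.3 7.1]
2 1342 [5.5 6.4 7.2]
10 2792 [ 5.9  8.7 26.7]
18 1354 [26.8 27.7 30.4]
face [-41.90772898 -18.99862353   3.79743282] [17.77909056 18.99538476 13.99562397]
[ 1.86752288e-02 -1.45495373e-03  6.85845560e+00]
((-12.06785774230957, 0.003063201904296875), (59.68045425415039, 37.985008239746094), 0.026965778321027756)
```

```bash
python3 - <<'E'
from h import *
im,d,P,T=inpack()
for u in (275,282,290):
    prev=None
    for v in range(100,330,4):
        t=T[v,u]
        if d[v,u]>0 and t[2]<60: print(u,v,t.round(1),im[v,u].tolist())
    break
E
```

```text
275 212 [25.  -3.1 28.4] [91, 91, 89]
275 216 [23.3 -3.1 27.3] [105, 106, 104]
275 220 [21.  -3.1 28.2] [103, 104, 101]
275 224 [19.2 -3.1 27.5] [104, 103, 104]
275 228 [16.9 -3.2 28. ] [105, 105, 104]
275 232 [17.2 -3.  21.5] [79, 83, 81]
275 236 [17.1 -2.9 16.2] [80, 80, 79]
275 240 [17.2 -2.8 10.8] [85, 84, 83]
275 244 [16.5 -2.8  8. ] [94, 93, 93]
275 248 [15.  -2.8  7.1] [101, 99, 99]
275 252 [13.6 -2.7  5.8] [107, 108, 107]
275 256 [11.5 -2.8  6.4] [23, 22, 27]
275 260 [10.  -2.8  5.5] [66, 65, 68]
275 264 [ 7.9 -2.8  5.8] [108, 108, 108]
275 268 [ 5.8 -2.8  6.1] [26, 26, 30]
275 272 [ 3.6 -2.8  6.6] [104, 106, 104]
275 276 [ 1.9 -2.8  6.1] [40, 38, 42]
275 280 [-0.3 -2.9  6.2] [60, 59, 61]
275 284 [-2.2 -2.9  6.1] [109, 109, 109]
275 288 [-4.3 -2.9  6.1] [15, 14, 22]
275 292 [-6.9 -2.9  6.9] [106, 108, 107]
275 296 [-8.3 -2.9  5.6] [19, 20, 24]
275 300 [-11.4  -3.    7.1] [116, 116, 114]
275 304 [-13.7  -3.    7.3] [106, 104, 104]
275 308 [-15.3  -3.    6.3] [105, 107, 105]
275 312 [-17.8  -3.    6.6] [108, 108, 107]
275 316 [-20.9  -3.1   7.8] [102, 100, 102]
275 320 [-21.7  -3.    5.5] [214, 210, 196]
275 324 [-24.7  -3.1   6.4] [207, 203, 191]
275 328 [-26.9  -3.1   6. ] [213, 210, 197]
```

```bash
python3 - <<'E'
from h import *
from kin import *
R=read_state()['ee_rot'];g=grasp()
track(read_state()['joint_positions'],[([.70,.14,.26],Rt(-60)),([.42,.24,.30],Rt(11.8)),([.46,.25,.11],Rt(11.8,-17))],10)
ggoal([.42,.24,.30],Rt(11.8),20)
E
```

```text
[0.7  0.14 0.26] [-0.87  0.74  1.01  1.49 -0.64  1.27  0.73] err mm 0.0 deg 0.0
   [0.42 0.24 0.3 ] [-1.42  0.12  0.86  1.98 -0.11  1.09  1.26] err mm 0.0 deg 0.0
   [0.46 0.25 0.11] [-1.02  0.65  0.65  1.87 -0.49  1.1   1.66] err mm 0.0 deg 0.0
rows 20 translation [0.442, -0.188, -0.152] turn [-0.001, 0.002, -0.845]
```

play_rows(
  motion=[
    {"translation": [0.2, -0.1, -0.4], "turn": [0, 0, -0.85], "fingers": 0.3},
    {"translation": [0.44, -0.19, -0.4], "turn": [0, 0, -0.85], "fingers": 0.3},
    {"translation": [0.44, -0.19, -0.3], "turn": [0, 0, -0.85], "fingers": 0.3},
    {"translation": [0.44, -0.19, -0.2], "turn": [0, 0, -0.85], "fingers": 0.3},
    {"translation": [0.44, -0.19, -0.15], "turn": [0, 0, -0.85], "fingers": 0.3},
    {"translation": [0.44, -0.19, -0.15], "turn": [0, 0, -0.85], "fingers": 0.3},
    {"translation": [0.44, -0.19, -0.15], "turn": [0, 0, -0.85], "fingers": 0.3},
    {"translation": [0.44, -0.19, -0.15], "turn": [0, 0, -0.85], "fingers": 0.3},
  ],
)

```text
time_s: 18.38
eef_pos: [0.6404, 0.2381, 0.2062]
ee_rot: [[-0.662, 0.749, -0.005], [0.749, 0.662, -0.006], [-0.001, -0.008, -1.0]]
ft_force: [0.0, 0.3, -2.6]
opening: 0.0425
grip_force: 62.2
```

play_rows(
  motion=[
    {"translation": [0.44, -0.19, -0.1], "turn": [0, 0, -0.85], "fingers": 0.3},
    {"translation": [0.44, -0.19, -0.1], "turn": [0, 0, -0.85], "fingers": 0.3},
    {"translation": [0.44, -0.19, -0.1], "turn": [0, 0, -0.85], "fingers": 0.3},
    {"translation": [0.44, -0.19, -0.1], "turn": [0, 0, -0.85], "fingers": 0.3},
    {"translation": [0.44, -0.19, -0.1], "turn": [0, 0, -0.85], "fingers": 0.3},
    {"translation": [0.44, -0.19, -0.1], "turn": [0, 0, -0.85], "fingers": 0.3},
    {"translation": [0.44, -0.19, 0], "turn": [0, 0, -0.85], "fingers": 0.3},
    {"translation": [0.44, -0.19, 0], "turn": [0, 0, -0.85], "fingers": 0.3},
  ],
)

```text
time_s: 19.05
eef_pos: [0.4914, 0.2572, 0.2307]
ee_rot: [[-0.991, 0.134, -0.004], [0.134, 0.991, -0.007], [0.003, -0.007, -1.0]]
ft_force: [0.1, 0.2, -2.6]
opening: 0.042
grip_force: 62.2
```

```bash
python3 - <<'E'
from h import *
s=read_state();print(s['time_s'],grasp().round(3),s['opening'],s['joint_positions'].round(2))
ggoal([.42,.24,.30],Rt(11.8))
E
```

```text
19.05 [0.492 0.258 0.276] 0.04201665351976326 [-1.33  0.36  0.95  1.86 -0.33  1.09  1.17]
rows 4 translation [0.448, -0.112, -0.15] turn [-0.016, -0.01, -0.812]
```

play_rows(
  motion=[
    {"translation": [0.45, -0.11, -0.15], "turn": [-0.02, 0, -0.81], "fingers": 0.3},
    {"translation": [0.45, -0.11, -0.15], "turn": [-0.02, 0, -0.81], "fingers": 0.3},
    {"translation": [0.45, -0.11, -0.15], "turn": [-0.02, 0, -0.81], "fingers": 0.3},
    {"translation": [0.45, -0.11, -0.15], "turn": [-0.02, 0, -0.81], "fingers": 0.3},
    {"translation": [0, 0, 0], "turn": [0, 0, 0], "fingers": 0.3},
    {"translation": [0, 0, 0], "turn": [0, 0, 0], "fingers": 0.3},
  ],
)

```text
time_s: 19.55
eef_pos: [0.4203, 0.2404, 0.2556]
ee_rot: [[-0.98, -0.198, -0.004], [-0.198, 0.98, 0.004], [0.003, 0.005, -1.0]]
ft_force: [-0.3, 0.5, -1.5]
opening: 0.0423
grip_force: 62.2
```

```bash
cat > aed.py <<'E'
from h import *
from scipy.ndimage import median_filter
im,d,P,T=inpack();np.savez('w8',im=im,P=P,d=d,T=T)
s=read_state();print(s['time_s'],grasp().round(3),s['ee_rot'].round(3))
o=np.array([.5155,.2655]);y=np.radians(11.8);c,sn=np.cos(y),np.sin(y)
L=(P[...,:2]-o)@np.array([[c,-sn],[sn,c]])*1000; Z=P[...,2]*1000
ok=d>0
def show(name,m): 
    q=L[m&ok];print(name,m.sum(),np.percentile(q,[0.5,2,98,99.5],axis=0).round(1).tolist() if len(q)>20 else '')
face=(abs(Z-62)<4)&(abs(L[...,0])<125)&(abs(L[...,1])<115);show('face',face)
q=P[face&ok][:,:2].astype(np.float32)*1000
print(cv2.minAreaRect(q))
# side edges: for slices along x get y extents
for a in range(-100,0,20):
    k=face&ok&(L[...,0]>a)&(L[...,0]<a+20)
    if k.sum()>30: print(a,np.percentile(L[k][:,1],[.3,99.7]).round(1))
for a in range(-80,80,40):
    k=face&ok&(L[...,1]>a)&(L[...,1]<a+40)
    if k.sum()>30: print('y',a,'x',np.percentile(L[k][:,0],[.3,99.7]).round(1))
bay=(abs(Z-50)<4)&(abs(L[...,0]+34)<50)&(abs(L[...,1])<32);show('bay',bay)
for a in range(-70,5,15):
    k=bay&ok&(L[...,0]>a)&(L[...,0]<a+15)
    if k.sum()>10: print('bay x',a,k.sum(),np.percentile(L[k][:,1],[1,99]).round(1))
nose=(Z>66)&(Z<76)&(abs(L[...,0]+72)<25)&(abs(L[...,1])<25);show('latch',nose)
E
python3 aed.py
```

```text
19.6 [0.421 0.241 0.301] [[-0.98  -0.198 -0.003]
 [-0.198  0.98   0.003]
 [ 0.002  0.004 -1.   ]]
face 8366 [[-105.3, -98.9], [-104.6, -96.9], [84.4, 96.9], [99.2, 98.7]]
((514.6400146484375, 265.1034240722656), (209.8327178955078, 200.7767791748047), 11.599814414978027)
-100 [-99.   99.1]
-80 [-98.9  98.9]
-60 [-99.5  98.9]
-40 [-99.5  99.1]
-20 [-99.7  99.7]
y -80 x [-105.5  103. ]
y -40 x [-105.4  -67. ]
y 0 x [-105.3  -65.5]
y 40 x [-105.2  102.5]
bay 219 [[-72.8, -24.3], [-72.6, -24.2], [-63.6, 23.4], [-63.5, 23.4]]
bay x -70 170 [-24.2  23.4]
latch 586 [[-96.9, -18.5], [-96.3, -18.4], [-74.8, 17.4], [-73.0, 18.5]]
```

```bash
cat > ins.py <<'E'
from h import *
O=np.array([.5147,.2652,0]);YAW=11.7
H=Ro.from_euler('z',YAW,degrees=True).as_matrix()
TIP=np.array([-60.8,0,34.4])/1000  # tongue tip in grasp frame (y set below)
def pose(tx,tz,a,ty=0.,yoff=0.):
    """grasp pose with tongue tip at aed (tx,ty,tz) mm, latch end raised a deg"""
    R=Rt(YAW,-a);w=O+H@(np.array([tx,ty,tz])/1000)
    return w-R@(TIP+[0,yoff,0]),R
def tipnow(yoff=0.):
    R=read_state()['ee_rot'];w=grasp()+R@(TIP+[0,yoff,0]);x=(H.T@(w-O))*1000
    e=H.T@R; return x.round(1),'tilt %.1f yawerr %.1f'%(np.degrees(np.arctan2(-(e@[-1,0,0])[2],(e@[-1,0,0])[0])),np.degrees(np.arctan2((e@[-1,0,0])[1],(e@[-1,0,0])[0])))
E
python3 - <<'E'
from ins import *
T=np.load('w8.npz')['T'];d=np.load('w8.npz')['d']
for n,(x0,x1,z0,z1) in dict(step=(17.5,25,24,32),face=(-20,16,3,9),end=(24,28,24,36)).items():
    m=(d>0)&(T[...,0]>x0)&(T[...,0]<x1)&(T[...,2]>z0)&(T[...,2]<z1)&(abs(T[...,1])<30)
    q=T[m];print(n,len(q),np.percentile(q,[1,50,99],axis=0).round(1).tolist())
print(tipnow())
g,R=pose(-4,75,17);ggoal(g,R)
from kin import track
track(read_state()['joint_positions'],[pose(-4,75,17),pose(2,51,17),pose(10,51,17),pose(12,50,6),pose(13,50,0)],5)
E
```

```text
step 1413 [[17.6, -20.5, 26.0], [21.6, 1.0, 27.5], [24.6, 22.4, 31.7]]
face 6900 [[-19.5, -21.8, 4.1], [0.4, 0.5, 6.3], [15.6, 22.6, 8.6]]
end 273 [[24.0, -20.3, 26.5], [24.2, -2.9, 29.8], [24.7, 21.7, 33.5]]
(array([-35.9,  -5.4, 266. ]), 'tilt 0.1 yawerr -0.3')
rows 5 translation [-0.26, 0.024, 0.843] turn [0.009, 0.562, -0.009]
   [0.464 0.255 0.126] [-1.05  0.64  0.69  1.85 -0.5   1.14  1.66] err mm 0.0 deg 0.0
   [0.47  0.256 0.102] [-1.03  0.68  0.67  1.84 -0.52  1.11  1.68] err mm 0.0 deg 0.0
   [0.477 0.257 0.102] [-1.02  0.69  0.67  1.83 -0.52  1.12  1.69] err mm 0.0 deg 0.0
   [0.471 0.256 0.091] [-1.11  0.61  0.69  1.98 -0.55  0.86  1.69] err mm 0.0 deg 0.0
   [0.468 0.256 0.084] [-1.15  0.57  0.69  2.06 -0.57  0.7   1.69] err mm 0.0 deg 0.0
```

```bash
sed -i 's/-60.8,0,34.4/-61.2,0,34.4/; s/yoff=0\./yoff=.0007/g' ins.py; python3 - <<'E'
from ins import *
g,R=pose(-4,75,17);ggoal(g,R,8)
E
```

```text
rows 8 translation [-0.167, 0.013, 0.525] turn [0.005, 0.352, -0.006]
```

play_rows(
  motion=[
    {"translation": [-0.17, 0.01, 0.52], "turn": [0, 0.35, -0.01], "fingers": 0.3},
    {"translation": [-0.17, 0.01, 0.52], "turn": [0, 0.35, -0.01], "fingers": 0.3},
    {"translation": [-0.17, 0.01, 0.52], "turn": [0, 0.35, -0.01], "fingers": 0.3},
    {"translation": [-0.17, 0.01, 0.52], "turn": [0, 0.35, -0.01], "fingers": 0.3},
    {"translation": [-0.17, 0.01, 0.52], "turn": [0, 0.35, -0.01], "fingers": 0.3},
    {"translation": [-0.17, 0.01, 0.52], "turn": [0, 0.35, -0.01], "fingers": 0.3},
    {"translation": [-0.17, 0.01, 0.52], "turn": [0, 0.35, -0.01], "fingers": 0.3},
    {"translation": [0, 0, 0], "turn": [0, 0, 0], "fingers": 0.3},
  ],
)

```text
time_s: 20.27
eef_pos: [0.4508, 0.249, 0.1011]
ee_rot: [[-0.945, -0.204, -0.256], [-0.197, 0.979, -0.054], [0.262, -0.001, -0.965]]
ft_force: [-1.0, -0.5, -2.5]
opening: 0.0423
grip_force: 62.1
```

```bash
python3 - <<'E'
from ins import *
s=read_state();print(s['time_s'],tipnow(),s['ft_force'])
g,R=pose(-1,52,17);ggoal(g,R,6)
E
```

```text
20.2667 (array([-4. , -2.2, 95.2]), 'tilt 15.2 yawerr 0.1') [-1.00911002 -0.45229171 -2.5490946 ]
rows 6 translation [-0.06, 0.01, 0.162] turn [-0.002, 0.05, 0.001]
```

play_rows(
  motion=[
    {"translation": [-0.06, 0.01, 0.16], "turn": [0, 0.06, 0], "fingers": 0.3},
    {"translation": [-0.06, 0.01, 0.16], "turn": [0, 0.06, 0], "fingers": 0.3},
    {"translation": [-0.06, 0.01, 0.16], "turn": [0, 0.06, 0], "fingers": 0.3},
    {"translation": [-0.06, 0.01, 0.16], "turn": [0, 0.06, 0], "fingers": 0.3},
    {"translation": [-0.06, 0.01, 0.16], "turn": [0, 0.06, 0], "fingers": 0.3},
    {"translation": [0, 0, 0], "turn": [0, 0, 0], "fingers": 0.3},
    {"translation": [0, 0, 0], "turn": [0, 0, 0], "fingers": 0.3},
  ],
)

```text
time_s: 20.85
eef_pos: [0.4539, 0.2529, 0.0724]
ee_rot: [[-0.938, -0.205, -0.28], [-0.198, 0.979, -0.054], [0.285, 0.004, -0.958]]
ft_force: [0.7, -0.2, -2.2]
opening: 0.042
grip_force: 62.2
```

```bash
python3 - <<'E'
from ins import *
s=read_state();print(s['time_s'],tipnow(),s['ft_force'])
g,R=pose(0,51,17);ggoal(g,R,4)
E
```

```text
20.85 (array([-0.4,  1.1, 65.1]), 'tilt 16.6 yawerr 0.2') [ 0.73412258 -0.21181007 -2.24717324]
rows 4 translation [-0.027, -0.006, 0.081] turn [0.008, 0.017, 0.008]
```

play_rows(
  motion=[
    {"translation": [-0.03, -0.01, 0.08], "turn": [0, 0.02, 0], "fingers": 0.3},
    {"translation": [-0.03, -0.01, 0.08], "turn": [0, 0.02, 0], "fingers": 0.3},
    {"translation": [-0.03, 0, 0.08], "turn": [0, 0.02, 0], "fingers": 0.3},
    {"translation": [-0.02, 0, 0.06], "turn": [0, 0, 0], "fingers": 0.3},
    {"translation": [0, 0, 0], "turn": [0, 0, 0], "fingers": 0.3},
    {"translation": [0, 0, 0], "turn": [0, 0, 0], "fingers": 0.3},
  ],
)

```text
time_s: 21.35
eef_pos: [0.4548, 0.2521, 0.0596]
ee_rot: [[-0.936, -0.205, -0.286], [-0.197, 0.979, -0.056], [0.291, 0.004, -0.957]]
ft_force: [-0.2, 0.1, -2.8]
opening: 0.0424
grip_force: 62.2
```

```bash
python3 - <<'E'
from ins import *
s=read_state();print(s['time_s'],tipnow(),s['ft_force'])
g,R=pose(5,51.5,17);ggoal(g,R,3)
g,R=pose(10.5,51.5,16);ggoal(g,R,5)
E
```

```text
21.35 (array([ 0.3,  0.2, 51.9]), 'tilt 16.9 yawerr 0.2') [-0.20622554  0.07948548 -2.75977374]
rows 3 translation [-0.038, -0.001, -0.008] turn [0.011, 0.003, 0.011]
rows 5 translation [-0.05, -0.0, -0.007] turn [0.007, -0.032, 0.006]
```

play_rows(
  motion=[
    {"translation": [-0.06, 0, 0.02], "turn": [0, 0, 0], "fingers": 0.3},
    {"translation": [-0.06, 0, 0], "turn": [0, 0, 0], "fingers": 0.3},
    {"translation": [-0.06, 0, -0.01], "turn": [0, -0.03, 0], "fingers": 0.3},
    {"translation": [-0.06, 0, -0.01], "turn": [0, -0.03, 0], "fingers": 0.3},
    {"translation": [0, 0, 0], "turn": [0, 0, 0], "fingers": 0.3},
    {"translation": [0, 0, 0], "turn": [0, 0, 0], "fingers": 0.3},
  ],
)

```text
time_s: 21.85
eef_pos: [0.4642, 0.2542, 0.0571]
ee_rot: [[-0.938, -0.205, -0.28], [-0.198, 0.979, -0.054], [0.285, 0.005, -0.959]]
ft_force: [-1.7, 0.7, 2.1]
opening: 0.0424
grip_force: 62.5
```

```bash
python3 - <<'E'
from ins import *
s=read_state();print(s['time_s'],tipnow(),s['ft_force'],s['opening'])
g,R=pose(10.5,50.5,16);ggoal(g,R,3)
E
```

```text
21.85 (array([10. ,  0.3, 49.9]), 'tilt 16.5 yawerr 0.2') [-1.73900154  0.70918562  2.05617155] 0.04236797050360215
rows 3 translation [-0.004, -0.001, -0.002] turn [0.012, -0.03, 0.011]
```

```bash
python3 - <<'E'
from ins import *
g,R=pose(11.8,50.2,9);ggoal(g,R,6)
g2,R2=pose(12.8,50,2);ggoal(g2,R2,6,g,R)
g3,R3=pose(12.8,49,-1);ggoal(g3,R3,3,g2,R2)
E
```

```text
rows 6 translation [-0.013, -0.001, 0.03] turn [0.006, -0.209, 0.005]
rows 6 translation [-0.01, 0.0, 0.031] turn [-0.0, -0.194, -0.0]
rows 3 translation [-0.005, -0.0, 0.035] turn [-0.0, -0.167, 0.0]
```

play_rows(
  motion=[
    {"translation": [-0.01, 0, 0.03], "turn": [0, -0.21, 0], "fingers": 0.3},
    {"translation": [-0.01, 0, 0.03], "turn": [0, -0.21, 0], "fingers": 0.3},
    {"translation": [-0.01, 0, 0.03], "turn": [0, -0.21, 0], "fingers": 0.3},
    {"translation": [-0.01, 0, 0.03], "turn": [0, -0.21, 0], "fingers": 0.3},
    {"translation": [-0.01, 0, 0.03], "turn": [0, -0.21, 0], "fingers": 0.3},
    {"translation": [-0.01, 0, 0.03], "turn": [0, -0.21, 0], "fingers": 0.3},
    {"translation": [0, 0, 0], "turn": [0, 0, 0], "fingers": 0.3},
  ],
)

```text
time_s: 22.43
eef_pos: [0.4659, 0.2546, 0.0501]
ee_rot: [[-0.967, -0.205, -0.15], [-0.203, 0.979, -0.027], [0.152, 0.005, -0.988]]
ft_force: [3.4, 0.5, 0.1]
opening: 0.0422
grip_force: 62.6
```

```bash
python3 - <<'E'
from ins import *
s=read_state();print(s['time_s'],tipnow(),s['ft_force'],s['opening'],s['ft_torque'])
g2,R2=pose(12.8,50,2);ggoal(g2,R2,6)
E
```

```text
22.4333 (array([12.1,  0.4, 51.2]), 'tilt 8.8 yawerr 0.2') [3.38466235 0.4907787  0.11870441] 0.04217740773112914 [ 0.01269389 -0.87100259  0.06878178]
rows 6 translation [-0.009, -0.001, 0.035] turn [0.007, -0.188, 0.004]
```

play_rows(
  motion=[
    {"translation": [-0.01, 0, 0.04], "turn": [0, -0.19, 0], "fingers": 0.3},
    {"translation": [-0.01, 0, 0.04], "turn": [0, -0.19, 0], "fingers": 0.3},
    {"translation": [-0.01, 0, 0.04], "turn": [0, -0.19, 0], "fingers": 0.3},
    {"translation": [-0.01, 0, 0.04], "turn": [0, -0.19, 0], "fingers": 0.3},
    {"translation": [0, 0, 0], "turn": [0, 0, 0], "fingers": 0.3},
  ],
)

```text
time_s: 22.85
eef_pos: [0.4668, 0.2549, 0.0435]
ee_rot: [[-0.976, -0.205, -0.073], [-0.205, 0.979, -0.01], [0.074, 0.005, -0.997]]
ft_force: [3.7, 0.3, -1.3]
opening: 0.0423
grip_force: 62.5
```

```bash
python3 - <<'E'
from ins import *
s=read_state();print(s['time_s'],tipnow(),s['ft_force'],s['opening'],s['ft_torque'])
g2,R2=pose(12.8,49.5,0);ggoal(g2,R2,4)
E
```

```text
22.85 (array([12.8,  0.5, 49.5]), 'tilt 4.2 yawerr 0.1') [ 3.68506179  0.31122863 -1.26536824] 0.0422684891443407 [ 0.09372846 -1.03357167  0.003626  ]
rows 4 translation [-0.005, -0.002, 0.028] turn [0.011, -0.176, 0.006]
```

play_rows(
  motion=[
    {"translation": [0, 0, 0.03], "turn": [0, -0.18, 0], "fingers": 0.3},
    {"translation": [0, 0, 0.03], "turn": [0, -0.18, 0], "fingers": 0.3},
    {"translation": [0, 0, 0.03], "turn": [0, -0.18, 0], "fingers": 0.3},
    {"translation": [0, 0, 0.03], "turn": [0, -0.18, 0], "fingers": 0.3},
    {"translation": [0, 0, 0.03], "turn": [0, 0, 0], "fingers": 0.3},
    {"translation": [0, 0, 0], "turn": [0, 0, 0], "fingers": 0.3},
  ],
)

```text
time_s: 23.35
eef_pos: [0.4675, 0.2552, 0.0392]
ee_rot: [[-0.979, -0.205, -0.0], [-0.205, 0.979, 0.006], [-0.001, 0.006, -1.0]]
ft_force: [-1.8, -0.9, 21.9]
opening: 0.0422
grip_force: 64.9
```

```bash
cat > chk.py <<'E'
from ins import *
s=read_state();print(s['time_s'],tipnow(),s['ft_force'].round(1),s['opening'],s['ft_torque'].round(2))
im,d,P,T=inpack();L=(P-O)@H*1000
def prof(P_):
    L=(P_-O)@H*1000
    for a in range(-84,10,6):
        k=(L[...,0]>a)&(L[...,0]<a+6)&(abs(L[...,1])<11)&(L[...,2]>45)&(L[...,2]<100)
        if k.sum()>4: print(a,k.sum(),np.percentile(L[k][:,2],[10,50,90]).round(1))
prof(P)
E
python3 chk.py
```

```text
23.35 (array([13. ,  0.5, 49.8]), 'tilt -0.1 yawerr 0.1') [-1.8 -0.9 21.9] 0.04215849959784904 [-0.65  0.32  0.03]
-84 649 [71.  71.8 72.5]
-78 486 [68.7 70.8 71.9]
-72 272 [56.5 60.1 65.5]
-66 1392 [56.8 72.4 77.9]
-60 648 [77.3 78.1 79. ]
-54 615 [77.2 78.2 79.1]
-48 565 [77.3 78.2 79. ]
-42 497 [77.4 78.2 79. ]
-36 505 [77.1 77.8 78.5]
-30 490 [77.2 78.  78.8]
-24 450 [77.5 78.2 78.9]
-18 410 [77.6 78.2 79. ]
-12 311 [77.6 78.2 78.9]
```

play_rows(
  motion=[
    {"translation": [0, 0, -0.02], "turn": [0, 0, 0], "fingers": 0.3},
    {"translation": [0, 0, 0], "turn": [0, 0, 0], "fingers": -0.2},
    {"translation": [0, 0, 0], "turn": [0, 0, 0], "fingers": -0.6},
    {"translation": [0, 0, 0], "turn": [0, 0, 0], "fingers": -0.8},
    {"translation": [0, 0, 0], "turn": [0, 0, 0], "fingers": -0.8},
  ],
)

```text
time_s: 23.82
eef_pos: [0.4646, 0.2543, 0.0373]
ee_rot: [[-0.979, -0.205, -0.004], [-0.205, 0.979, 0.003], [0.004, 0.004, -1.0]]
ft_force: [0.3, 0.1, -0.0]
opening: 0.0772
grip_force: 0.0
```

play_rows(
  motion=[
    {"translation": [0, 0, -0.3], "turn": [0, 0, 0], "fingers": -0.8},
    {"translation": [0, 0, -0.6], "turn": [0, 0, 0], "fingers": -0.8},
    {"translation": [0, 0, -0.9], "turn": [0, 0, 0], "fingers": -0.8},
    {"translation": [0.4, 0, -0.8], "turn": [0, 0, 0], "fingers": -0.8},
    {"translation": [0.4, 0, -0.8], "turn": [0, 0, 0], "fingers": -0.8},
    {"translation": [0.3, 0, -0.8], "turn": [0, 0, 0], "fingers": -0.8},
    {"translation": [0, 0, 0], "turn": [0, 0, 0], "fingers": -0.8},
  ],
)

```text
time_s: 24.4
eef_pos: [0.4232, 0.2456, 0.2107]
ee_rot: [[-0.979, -0.205, -0.0], [-0.205, 0.979, 0.01], [-0.002, 0.01, -1.0]]
ft_force: [0.7, 0.3, 0.1]
opening: 0.0764
grip_force: 0.0
```

```bash
python3 chk.py; python3 - <<'E'
from ins import *
im,d,P,T=inpack();L=(P-O)@H*1000
m=(d>0)&(L[...,2]>60)&(L[...,2]<74)&(abs(L[...,0]+75)<12)&(abs(L[...,1])<11);q=L[m]
for z in range(56,74,2):
    k=(d>0)&(abs(L[...,2]-z)<1)&(L[...,0]>-80)&(L[...,0]<-66.5)&(abs(L[...,1])<11)
    if k.sum(): print('nose z',z,k.sum(),np.percentile(L[k][:,0],[50,95]).round(1))
k=(d>0)&(L[...,2]>75)&(L[...,2]<82)&(abs(L[...,0]+30)<60)&(abs(L[...,1])<40)
print('pack face',cv2.minAreaRect(L[k][:,:2].astype(np.float32)))
im2,_=get_image('side')
save('w9',np.hstack([cv2.resize(im[120:330,180:390],(400,400)),cv2.resize(im2[100:340,120:420],(400,400))]))
E
```

```text
24.4 (array([-3.240e+01,  1.000e-01,  2.214e+02]), 'tilt -0.1 yawerr 0.1') [0.7 0.3 0.1] 0.07642209645267782 [-0.04 -0.09 -0.02]
-84 138 [70.7 71.6 72.6]
-78 91 [68.8 70.7 71.8]
-72 67 [56.4 60.7 65.2]
-66 276 [57.  74.8 78.2]
-60 132 [77.4 78.1 79.2]
-54 128 [77. 78. 79.]
-48 125 [77.  77.8 78.8]
-42 118 [77.  77.8 79. ]
-36 122 [77.1 77.9 78.6]
-30 123 [77.1 77.9 78.9]
-24 118 [77.4 78.2 79. ]
-18 112 [77.5 78.3 79. ]
-12 100 [77.4 78.2 79.1]
-6 103 [77.2 78.1 78.9]
0 69 [76.8 77.5 78.6]
nose z 56 15 [-66.7 -66.6]
nose z 58 6 [-67.1 -67. ]
nose z 60 22 [-69.  -68.7]
nose z 64 20 [-71.2 -70.9]
nose z 66 2 [-71.4 -71.4]
nose z 68 17 [-73.4 -73.2]
nose z 70 42 [-76.1 -73.6]
nose z 72 71 [-77.5 -75.3]
pack face ((-30.62230682373047, 0.08966255187988281), (44.35356140136719, 69.56266784667969), 89.77117156982422)
```

View pics/w9.png

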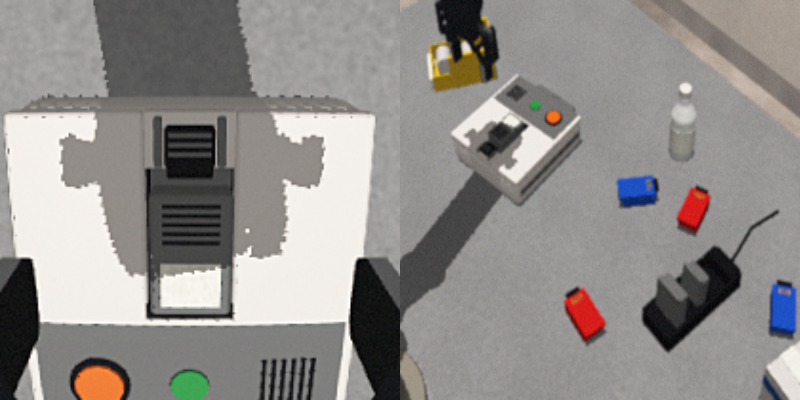

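The pack is seated flat with its top at 78 mm and its centre at (-30.6, 0.1) mm in the AED frame. The latch nose is home over the step, the other two packs still stand in the charger, and the gripper is clear. Handing in.

```bash
python3 -c "
from plant import *
print(job_done())"
```

```text
the job is handed in; nothing more can be done
None
```

I fitted the 86 x 44 mm pack in the battery bay: it lies flat and fully home by depth measurement, with the latch nose back over its step, and the job is handed in. My first grip slipped and left that pack leaning in its charger pocket before I re-gripped it.

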